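# Refit the spice ledges on the counter rack

### The arm

A 7-joint arm with a two-finger parallel gripper is mounted at the origin on the work surface. World frame = base frame: x ahead of the robot, y to its left, z up, the work surface at z = 0. Lengths are in m, angles in rad, forces in N, time in s.
With the tool pointing down it reaches from about 0.4 to 0.875 m from the base axis. Payload 19.3 kg.
Tool frame: the origin (TCP) lies at the very end of the fingers, on their centre line; the grasp point (between the pads) lies 19 mm behind it; z points along the fingers, y is the line along which they close (so a half turn about z gives the same grasp; the last joint's range is limited). The gripper opens to 85 mm and grips with 20 to 120 N. Pads are 22 mm wide; open, the fingers measure 114 mm over their backs; the gripper's body (76 mm by 85 mm) begins 54 mm behind the grasp point. The pads swing forward as they close: fully open they stand 13 mm farther back than shut.
Start: joints at [-1.195, 0.521, -0.036, 1.599, 0.021, 1.021, -0.113], TCP at [0.27, 0.564, 0.231] pointing down, gripper open.
Joint ranges: [-2.91, 2.91], [-0.3, 2.13], [-1.5, 1.42], [0.17, 2.43], [-1.26, 4.41], [0.16, 1.93], [-2.52, 2.52]. Speed limits (rad/s): [1.89, 1.89, 2.39, 2.39, 3.01, 3.01, 3.01].

### API

Orientations are given as [roll, pitch, yaw] about the fixed x, y, z axes, in that order (R = Rz(yaw) Ry(pitch) Rx(roll)).
In Python, from workcell import bot gives the robot as it stands.
- The arm moves only by the tool servo_tool, never from a script. Its argument "plan" is a list of rows, each a list of 7 numbers: the finger opening in cm, from 0 to 8.54, then the shift along the tool's x, y, z in cm, then the turn, a rotation vector about the tool's x, y, z in degrees. In form: [[fingers, x, y, z, wx, wy, wz], ...]. A call has 1 to 10 rows; each row is the pose to reach, as a shift and turn from the pose commanded when the call began, along the tool's axes at that moment; what a row does not reach only later rows make up. A row lasts 1/10 s, in which the tool goes at most 50 mm and 8.59 degrees, less where a joint would pass 70% of its speed; a pose out of reach is approached as far as the arm can. A call with a gripper value outside its range is refused whole. The fingers move at their own pace and stop on an object; "force" is the grip in N (left out, the last holds). Time passes only in rows, so rows that repeat a pose let the fingers close. It gives the time, the measured TCP pose, the force, the opening and the grip force at its end, in the units of the state.
- bot.observe(): the state, without advancing time (a new reading comes with each control period).
- bot.grab_frame(name): name is "scene" or "top" or "wrist"; returns a dict with "frame" (400x640x3 uint8, blue, green, red), "mtx" (3x3 intrinsics, pixels), "k1" (the pictures are not rectified: a ray, as slopes to the right and down, at radius r is drawn at 1 + k1 r^2 times it, then the intrinsics apply), "R" (3x3) and "t" (3): a world point X has camera coordinates R X + t; the wrist camera has in their place "T_tool_cam" (4x4, takes a point from camera to tool coordinates, whose origin is the TCP and whose axes are the flange's). Camera axes: x right, y down, z forward; pixel columns grow to the right and rows downward; lengths in m; the calibration is good to about 2 mm. A picture is of the moment at which its call begins: read the wrist's pose just before it. There is no depth.
- bot.job_done(): hands the job in; it is judged then, once.
The state is a dict: "clock": time; "qpos": joint angles; "qd": joint speeds; "joint_efforts": joint torques, N m; "position": TCP position; "tool_rot": TCP orientation; "force": force on the tool from outside, world axes, zero at the start; "moment": the same for the moment, N m; "grip_width": finger opening in m; "finger_force": force on a finger pad.
Only numpy, scipy, OpenCV 4.12 (cv2) and the standard library are available. Lean on these libraries where they do the work, as an engineer would, in place of code of your own. Each camera call takes 0.05 s, during which the arm holds its last target. There are 200 camera calls.

### The job

Put the spice ledges back on the slotted counter rack: unscrew the rack's wing knob all the way, mind its left-hand thread, to lift the lock bar, then hook every ledge that is on the counter into an upright of its own (any upright) and press it down until it snaps fully home. When all hang, screw the knob fully tight again; do not knock the mug, jars or saucer over or push them away.

Things in the scene. Friction and masses are not known exactly. Their poses are not given: they have to be found in the camera images.
- rack: fixed steel counter rack; place and yaw vary. Origin on the counter, x away from the robot, y along the row, z up. Three uprights (40 mm wide, 198 tall, 5 thick) at y = -120, 0, +120 mm, front faces in the plane x = 0, facing -x. Each has two slots 12 mm wide on its centre line, at z 120-149 and 156-185 mm, and below them a sprung brass catch, a ridge 3.5 mm proud, crest at z 110
- lock_bar (a joint): height of the dark steel lock bar behind the uprights (rack x 6 to 15 mm, 16 mm high), m: 0 = tight, underside at z = 166 mm, it bars the upper slots so that no claw can enter (and lies 2 mm over the neck of a seated claw); 0.018 = fully raised, clear. Only the knob moves it
- lock_knob (a joint): angle of the black wing knob at the rack's +y end, rad: 0 = screwed tight (stop), 4.8 = fully unscrewed (stop). Left-hand thread: the angle grows, and the lock bar rises 3.75 mm per rad, as the knob turns CLOCKWISE seen from above; anticlockwise tightens. It stays where it is left and takes about 0.1 N m. From 4.2 rad up the slots are clear
- lock_knob_grip (a point): point on the knob's vertical axis at the height to grip, 252 mm above the counter, at rack x = 10, y = 225 mm. The wing is a bar 55 mm long (this point's x axis), 14 mm thick (its y) and 32 mm high, top 7 mm above this point, and turns with the knob; under it a disc of radius 29 mm, top 23 mm below this point
- seat0 (a point): home point on the front face of the upright at rack y = -120 mm, 100 mm above the counter: here lies the back point of a seated ledge (axes as the rack's). To fit: ledge upright, its x along the rack's x, 15 mm (12 to 17) above home height, move along +x until its back face is flush on the upright, claws through the slots, then press down to home height
- seat1 (a point): home point of the upright at rack y = 0, as seat0. In the last 12 mm of the way down the catch resists with some 3 to 10 N and then snaps over the foot of the spine; a ledge's own weight does not overcome it, and let go at entry height it may tip off. A ledge comes off the reverse way, up 15 mm and out along -x
- seat2 (a point): home point of the upright at rack y = +120 mm, as seat0
- ledge1: white metal spice ledge on the counter (None if absent or held). Origin: centre of its floor's underside, z up, x to its back. Floor x -35 to +30 mm, 80 mm wide in y, 6 thick; front lip 16 high. Along the middle, x -29 to +27, a fin 12 mm thick in y, top at z = 46: grip it there from above. Spine at the back 24 mm wide, to z = 72. 0.10 to 0.21 kg
- ledge1_back (a point): back point of ledge1: foot of the spine's back face on the centre line, 35 mm in x from the ledge's origin. From that face two steel claws, 6 mm wide in y, reach 12.5 mm back: necks at z 20-28 and 56-64 mm, the hooks hang 9 mm below the necks, with a gap of 7 mm to the face
- ledge2: a ledge like ledge1
- ledge2_back (a point): back point of ledge2: foot of the spine's back face on the centre line, 35 mm in x from the ledge's origin
- ledge3: a ledge like ledge1
- ledge3_back (a point): back point of ledge3: foot of the spine's back face on the centre line, 35 mm in x from the ledge's origin
- glass_mug: glass mug, 72 mm across, 80 mm tall, handle on one side; stands among the ledges; origin under its centre; leave alone
- pepper_jar: amber glass jar, 44 mm across, 100 mm tall; origin under its centre; leave alone
- salt_jar: clear glass jar, 44 mm across, 100 mm tall; origin under its centre; leave alone
- saucer: white saucer, 150 mm across, 20 mm high; origin under its centre; leave alone
Things that resemble listed ones, but are neither listed nor needed, are in the scene too. Leave any green or turquoise look-alike of the ledge1 alone.

How it is judged:
On the way, in this order (a step that is already met when the one before it is completed fails the run):
1. the knob is unscrewed: lock bar clear of the slots (joint above 4.2 rad) (value of joint lock_knob above 4.2 rad), for 0.2 s.
2. every ledge present is snapped home on an upright ((distance between ledge1_back and seat0 below 0.006 m or distance between ledge1_back and seat1 below 0.006 m or distance between ledge1_back and seat2 below 0.006 m) and z of each of ledge1_back, ledge2_back, ledge3_back in the frame of rack below 0.1035 m and angle between each of ledge1, ledge2, ledge3's own z axis and vertical below 0.09 rad and (distance between ledge2_back and seat0 below 0.006 m or distance between ledge2_back and seat1 below 0.006 m or distance between ledge2_back and seat2 below 0.006 m) and (distance between ledge3_back and seat0 below 0.006 m or distance between ledge3_back and seat1 below 0.006 m or distance between ledge3_back and seat2 below 0.006 m)), for 0.3 s.
3. the knob is screwed tight again (joint below 0.3 rad) (value of joint lock_knob below 0.3 rad), for 0.2 s.
At the end, for the whole second after the job is handed in: every ledge present hangs on an upright, its back point within 6 mm of that upright's home point and at most 3.5 mm above home height, upright within 0.09 rad, at rest; the knob is tight (below 0.3 rad) (all of step 2 and value of joint lock_knob below 0.3 rad and linear speed of each of ledge1, ledge2, ledge3 below 0.02 m/s); the robot touches nothing.
It fails at once if the glass mug is knocked over or pushed more than 6 cm (distance of glass_mug from where it was at the start of the episode above 0.06 m or angle between glass_mug's own z axis and vertical above 0.7 rad).
It fails at once if the pepper jar is knocked over or pushed more than 6 cm (distance of pepper_jar from where it was at the start of the episode above 0.06 m or angle between pepper_jar's own z axis and vertical above 0.7 rad).
It fails at once if the salt jar is knocked over or pushed more than 6 cm (distance of salt_jar from where it was at the start of the episode above 0.06 m or angle between salt_jar's own z axis and vertical above 0.7 rad).
It fails at once if the saucer is knocked over or pushed more than 6 cm (distance of saucer from where it was at the start of the episode above 0.06 m or angle between saucer's own z axis and vertical above 0.7 rad).
Of ledge1, ledge2, ledge3 only 2 to 3 are there at a start; the rules pass over those that are not, and their reading is None.
At some moment in a run one of ledge1, ledge2, ledge3 may be knocked a few centimetres aside while the robot is not near it.
Once in a run the grip may slacken for a moment while it holds something.
It also fails if it takes over 200 s, if anything falls off the work surface, if the arm or the gripper's body presses on something with over 40 N, if the wrist force passes 120 N, or if a joint passes its speed limit or range.

## Working session

There is one attempt and no reset: what is moved stays moved. The work goes in short steps, Python scripts to look and compute and a tool call to move; the robot and the scene stay as the last step left them, time stands still between calls to the robot, and variables do not carry over. Pictures are saved under pics/ and viewed, at most 14 in all, crops included, and the job is handed in when it is done.

Besides the shell and the picture viewer there is one more tool, called after "Emit:" as a command line: name --pt "numbers of a row" for each row, then --argument value for the rest. servo_tool: Moves the arm, as the interface text tells. Its arguments: {"type":"object","properties":{"plan":{"type":"array","items":{"type":"array","items":{"type":"number"}}},"force":{"type":"number"}},"required":["plan"]}

```bash
mkdir -p pics; ls; cat > h.py <<'E'
import numpy as np, cv2
from workcell import bot
from scipy.spatial.transform import Rotation as Rn
def cam(n):
    s=bot.observe(); f=bot.grab_frame(n)
    if n=='wrist':
        T=np.eye(4); T[:3,:3]=Rn.from_euler('xyz',s['tool_rot']).as_matrix(); T[:3,3]=s['position']
        C=T@np.array(f['T_tool_cam']); R=C[:3,:3].T; f['R']=R; f['t']=-R@C[:3,3]
    f['R']=np.array(f['R']);f['t']=np.array(f['t']).ravel();f['mtx']=np.array(f['mtx'])
    return f
def ray(f,uv):
    uv=np.atleast_2d(np.float64(uv)); K=f['mtx']
    d=np.c_[(uv[:,0]-K[0,2])/K[0,0],(uv[:,1]-K[1,2])/K[1,1]]; x=d.copy()
    for _ in range(30): x=d/(1+f['k1']*(x**2).sum(1,keepdims=True))
    return -f['R'].T@f['t'], np.c_[x,np.ones(len(x))]@f['R']
def onz(f,uv,z):
    c,d=ray(f,uv); return c+d*((z-c[2])/d[:,2])[:,None]
def proj(f,X):
    p=np.atleast_2d(X)@f['R'].T+f['t']; x=p[:,:2]/p[:,2:]; x=x*(1+f['k1']*(x**2).sum(1,keepdims=True))
    return x*np.diag(f['mtx'])[:2]+f['mtx'][:2,2]
def save(f,n,crop=None,s=1):
    im=f['frame']
    if crop: im=im[crop[1]:crop[3],crop[0]:crop[2]]
    cv2.imwrite('pics/'+n+'.png',cv2.resize(im,None,fx=s,fy=s,interpolation=cv2.INTER_CUBIC))
E
python3 - <<'E'
from h import *
import pickle
for n in('top','scene','wrist'):
    f=cam(n); save(f,n+'0',None,1.25); pickle.dump(f,open(n+'0.pkl','wb')); print(n,f['mtx'].tolist(),f['k1'],-f['R'].T@f['t'],f['R'][2])
print(f['T_tool_cam']); print(bot.observe())
E
```

```text
pics
top [[430.75220265703285, 0.0, 318.71558852120455], [0.0, 430.75220265703285, 199.4824483463054], [0.0, 0.0, 1.0]] -0.024851007241514598 [0.21446569 0.03571018 1.57436786] [ 0.1961153   0.00561509 -0.98056477]
scene [[369.81558467291205, 0.0, 323.0589203481465], [0.0, 369.81558467291205, 200.9948486271009], [0.0, 0.0, 1.0]] 0.013940838808166985 [1.37142063 0.10802475 0.71619333] [-0.85457203 -0.0857829  -0.51219913]
wrist [[300.6325929627703, 0.0, 319.0570486257774], [0.0, 300.6325929627703, 202.22618652111044], [0.0, 0.0, 1.0]] -0.043930951247863205 [0.19886197 0.59806367 0.37467129] [ 0.27272825 -0.13054641 -0.95319302]
[[ 1.72009773e-04 -9.53214329e-01 -3.02295241e-01  7.84859628e-02]
 [ 9.99999717e-01 -5.76374219e-05  7.50757902e-04  4.93940502e-04]
 [-7.33056708e-04 -3.02295285e-01  9.53214049e-01 -1.43882584e-01]
 [ 0.00000000e+00  0.00000000e+00  0.00000000e+00  1.00000000e+00]]
{'clock': 0.15, 'qpos': array([-1.19519919,  0.52190521, -0.03631552,  1.59987004,  0.02116757,
        1.0211061 , -0.11280607]), 'qd': array([ 1.02280888e-03, -2.28076789e-03,  8.30133202e-05, -1.10132358e-03,
        1.01258992e-03, -4.81033950e-04,  9.76430181e-04]), 'joint_efforts': array([ 2.49793702e-03, -9.27393293e+01,  1.98094033e+00, -3.70058620e+01,
        1.79895182e-02,  6.35741642e-03, -8.21803246e-05]), 'position': array([0.26939964, 0.56367168, 0.23084307]), 'tool_rot': array([-3.14068825e+00,  3.95145300e-05,  2.69574974e+00]), 'force': array([ 0.63721422, -0.02757292, -0.15518605]), 'moment': array([-0.01180572, -0.00566551, -0.0212341 ]), 'finger_force': 0.0, 'grip_width': 0.08579722981105224}
```

View pics/top0.png

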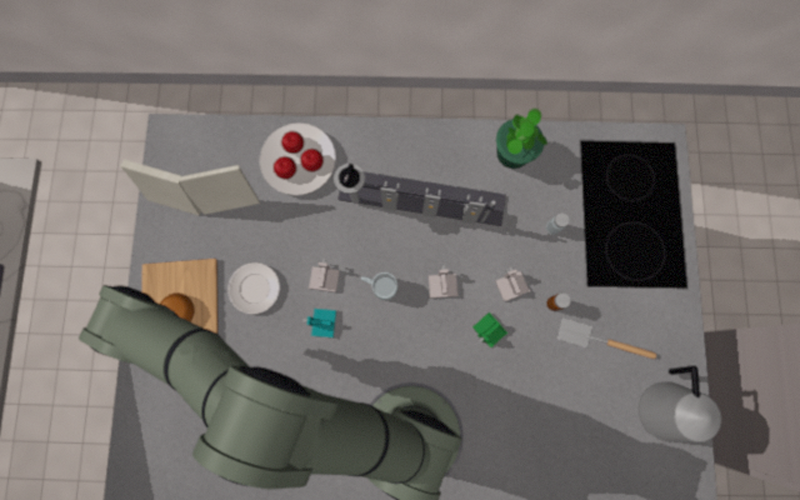

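View pics/scene0.png

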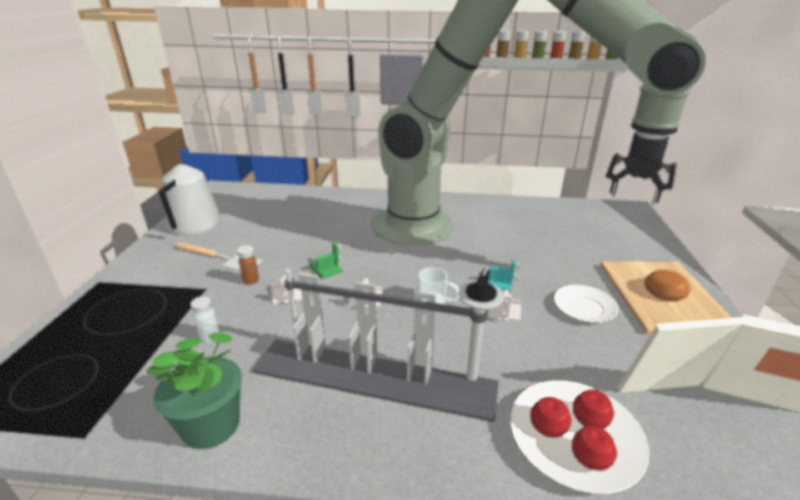

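Top view: white ledges at (324,277), (443,285) and (514,285). Look-alikes are turquoise (322,322) and green (490,329), plus the white spatula at (575,332); I reject those three. The mug is at (384,285), knob (349,178), uprights near (389,193), (432,200), (475,208).

```bash
python3 - <<'E'
from h import *
import pickle
f=pickle.load(open('top0.pkl','rb'))
save(f,'c1',(240,120,460,280),3.6)
for n,p,z in [('knob',(349,178),.255),('L',(324,277),.03),('M',(443,285),.03),('R',(514,285),.03),('mug',(384,285),.08),('saucer',(254,288),.02),('pep',(566,300),.1),('salt',(563,219),.1),('u2',(389,186),.198),('u1',(432,193),.198),('u0',(475,202),.198)]:
    print(n,onz(f,np.array(p)/1.25,z)[0].round(3))
E
```

```text
knob [0.663 0.174 0.255]
L [0.437 0.258 0.03 ]
M [ 0.421 -0.086  0.03 ]
R [ 0.425 -0.292  0.03 ]
mug [0.411 0.082 0.08 ]
saucer [0.402 0.462 0.02 ]
pep [ 0.377 -0.419  0.1  ]
salt [ 0.607 -0.42   0.1  ]
u2 [0.662 0.072 0.198]
u1 [ 0.645 -0.043  0.198]
u0 [ 0.622 -0.157  0.198]
```

View pics/c1.png

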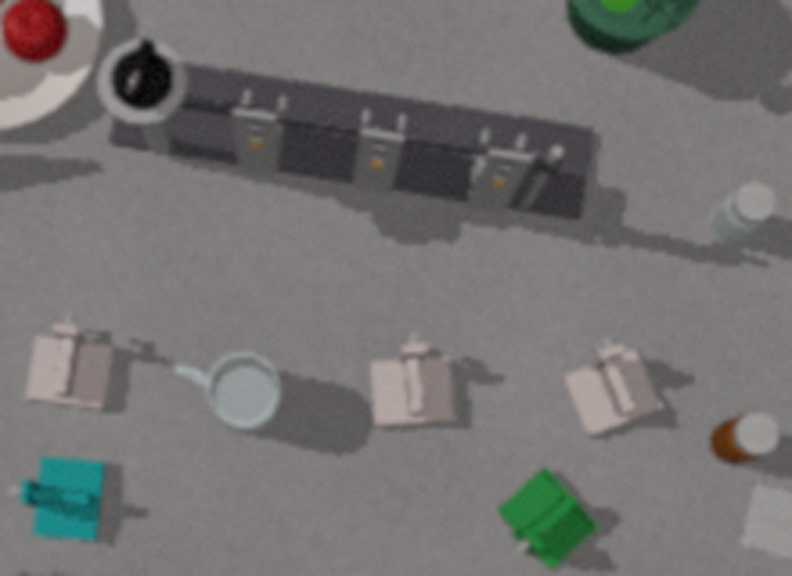

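Crop: the three white ledges are at crop (70,365), (412,385), (612,385) with spines toward the rack. The mug is at (243,390), handle left. Knob is at (142,78). I will look at the knob from above first.

```bash
cat >> h.py <<'E'
def go(pos,yaw,tag=''):
    s=bot.observe(); R0=Rn.from_euler('xyz',s['tool_rot']); R1=Rn.from_euler('xyz',[np.pi,0,yaw])
    d=R0.inv().apply(np.array(pos)-s['position'])*100; r=(R0.inv()*R1).as_rotvec(degrees=True)
    print(tag,'shift cm',d.round(2),'rot deg',r.round(1))
E
python3 - <<'E'
from h import *
go([.60,.18,.38],2.97)
E
```

```text
shift cm [-46.37 -20.37 -14.9 ] rot deg [ -0.1  -0.  -15.7]
```

Emit:
servo_tool --pt "8.5 0 0 -5 0 0 0" --pt "8.5 -3 -1.5 -10 0 0 -2" --pt "8.5 -7 -3 -14 0 0 -3" --pt "8.5 -11 -5 -14.9 0 0 -4" --pt "8.5 -15.5 -7 -14.9 0 0 -6" --pt "8.5 -20 -9 -14.9 0 0 -7" --pt "8.5 -24.5 -11 -14.9 0 0 -8" --pt "8.5 -29 -13 -14.9 0 0 -9" --pt "8.5 -33.5 -15 -14.9 0 0 -10" --pt "8.5 -38 -17 -14.9 0 0 -12"

```text
clock: 1.15
position: [0.5357, 0.2499, 0.3803]
tool_rot: [3.142, -0.0, 2.906]
force: [0.1, 0.4, -0.9]
grip_width: 0.0847
finger_force: 0.0
```

```bash
python3 - <<'E'
from h import *
print(bot.observe()['qpos'].round(2));go([.60,.18,.38],2.97)
E
```

```text
[-0.6   0.35  0.09  1.49 -0.03  1.3   0.83]
 shift cm [-7.89 -5.3   0.03] rot deg [ 0.  -0.  -3.7]
```

Emit:
servo_tool --pt "8.5 -4 -2.7 0 0 0 -2" --pt "8.5 -7.9 -5.3 0 0 0 -3.7" --pt "8.5 -7.9 -5.3 0 0 0 -3.7" --pt "8.5 -7.9 -5.3 0 0 0 -3.7"

```text
clock: 1.55
position: [0.5995, 0.1807, 0.3797]
tool_rot: [-3.141, -0.001, 2.968]
force: [-0.1, 0.5, -0.3]
grip_width: 0.0848
finger_force: 0.0
```

```bash
python3 - <<'E'
from h import *
import pickle
f=cam('wrist'); pickle.dump(f,open('w1.pkl','wb')); save(f,'w1',None,1.25); print(bot.observe()['position'],bot.observe()['qpos'].round(2))
E
```

```text
[0.59890277 0.181907   0.37989952] [-0.46  0.42  0.11  1.39 -0.04  1.34  1.05]
```

View pics/w1.png

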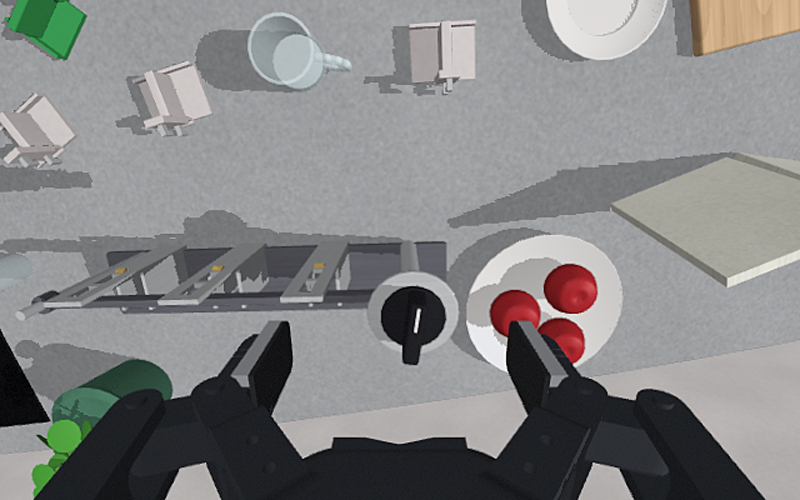

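Wrist view: knob black disc centre (413,314), wing running down to (411,362). Upright tops are near (70,302), (185,302), (305,300). Enlarging it with contrast raised.

```bash
python3 - <<'E'
from h import *
import pickle
f=pickle.load(open('w1.pkl','rb')); im=f['frame']
a=cv2.resize(im[205:305,280:380],None,fx=4,fy=4,interpolation=cv2.INTER_CUBIC); a=np.clip(a.astype(float)*4,0,255).astype(np.uint8)
b=cv2.resize(im[190:260,40:280],None,fx=3.3,fy=2.8,interpolation=cv2.INTER_CUBIC)
o=np.zeros((600,800,3),np.uint8); o[:400,:400]=a; o[404:404+b.shape[0],:b.shape[1]]=b[:196,:800]
a2=cv2.resize(im[205:305,280:380],None,fx=4,fy=4,interpolation=cv2.INTER_CUBIC); o[:400,400:]=a2
cv2.imwrite('pics/c2.png',o)
E
```

```text
(no output)
```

View pics/c2.png

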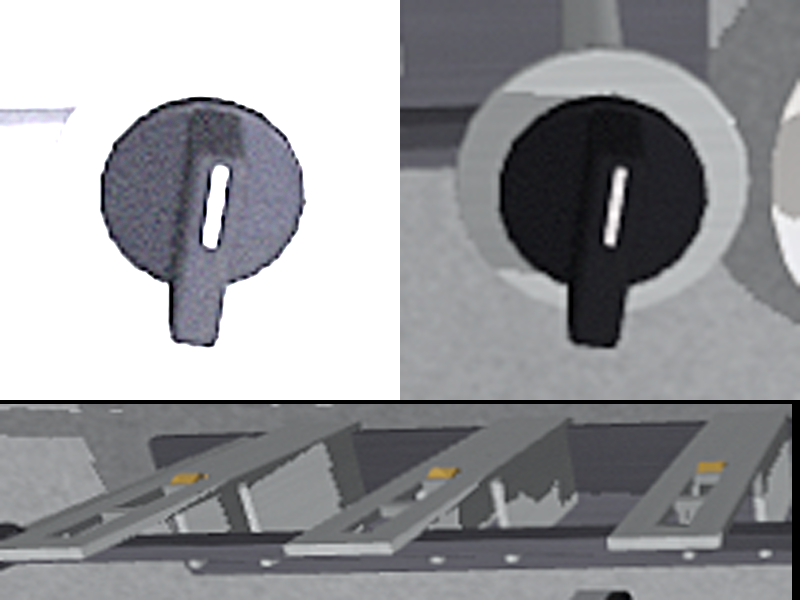

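```bash
python3 - <<'E'
from h import *
import pickle
f=pickle.load(open('w1.pkl','rb'))
k=lambda p:(280+(p[0]-0)/4,205+p[1]/4)
q=lambda p:(40+p[0]/3.3,190+(p[1]-404)/2.8)
w=onz(f,[k((171,343)),k((215,347)),k((194,156)),k((243,158)),k((213,205))],.259)
print('wing',w.round(4)); a=(w[0]+w[1])/2;b=(w[2]+w[3])/2
print('centre',(a+b)/2,'len',np.linalg.norm(a-b),'ang',np.degrees(np.arctan2(*(a-b)[[1,0]])),'w',np.linalg.norm(w[0]-w[1]),np.linalg.norm(w[2]-w[3]))
d=onz(f,[k((102,192)),k((304,194)),k((203,98)),k((203,290))],.229);print('disc',d.round(4))
U=onz(f,[q(p) for p in[(610,542),(722,540),(285,547),(393,548),(5,553),(85,550)]],.198);print(U.round(4))
m=[(U[0]+U[1])/2,(U[2]+U[3])/2]
dy=(m[0]-m[1]);print('dy',np.linalg.norm(dy),'yaw',np.degrees(np.arctan2(-dy[0],dy[1])),m)
fit=np.polyfit(U[:5,1],U[:5,0],1);print('fit yaw',-np.degrees(np.arctan(fit[0])))
E
```

```text
wing [[0.6993 0.1679 0.259 ]
 [0.7025 0.1788 0.259 ]
 [0.6485 0.1823 0.259 ]
 [0.651  0.1939 0.259 ]
 [0.6623 0.1847 0.259 ]]
centre [0.6753214  0.18072005 0.259     ] len 0.053226167999537895 ang -16.046514000684372 w 0.011334489628039051 0.011872000789760771
disc [[0.669  0.1544 0.229 ]
 [0.6792 0.2085 0.229 ]
 [0.6465 0.1859 0.229 ]
 [0.7039 0.1766 0.229 ]]
[[ 0.6503  0.059   0.198 ]
 [ 0.6563  0.0992  0.198 ]
 [ 0.6324 -0.0607  0.198 ]
 [ 0.6396 -0.0206  0.198 ]
 [ 0.6171 -0.1712  0.198 ]
 [ 0.621  -0.1384  0.198 ]]
dy 0.12099727588743879 yaw -8.225441636863893 [array([0.65329729, 0.07911595, 0.198     ]), array([ 0.6359864, -0.0406366,  0.198    ])]
fit yaw -8.261913617890336
```

Rack yaw is −8.2° and the seat1 point is at (0.636, −0.041), with upright spacing of 121 mm (120 expected). The knob is at (0.676, 0.181), which agrees with the rack geometry, and the wing lies at −16°.

```bash
python3 - <<'E'
from h import *
go([.6765,.181,.236],np.radians(164))
E
```

```text
shift cm [-7.67  1.24 14.38] rot deg [-0.  -0.   6.1]
```

Emit:
servo_tool --pt "5 -4 0.6 1 0 0 3" --pt "5 -7.7 1.2 4 0 0 6" --pt "5 -7.7 1.2 8 0 0 6" --pt "5 -7.7 1.2 12 0 0 6" --pt "5 -7.7 1.2 14.4 0 0 6" --pt "5 -7.7 1.2 14.4 0 0 6" --pt "0 -7.7 1.2 14.4 0 0 6" --pt "0 -7.7 1.2 14.4 0 0 6" --pt "0 -7.7 1.2 14.4 0 0 6" --pt "0 -7.7 1.2 14.4 0 0 6" --force 50

```text
clock: 2.6
position: [0.6774, 0.1794, 0.2387]
tool_rot: [3.141, 0.002, 2.864]
force: [-5.2, -5.4, 10.2]
grip_width: 0.0131
finger_force: 51.2
```

Emit:
servo_tool --pt "0 0 0 0 0 0 0" --pt "0 0 0 0 0 0 8" --pt "0 0 0 0 0 0 16"

```text
clock: 2.9
position: [0.6774, 0.1791, 0.2387]
tool_rot: [3.141, 0.002, 2.579]
force: [-7.6, -7.0, 8.9]
grip_width: 0.0123
finger_force: 51.1
```

```bash
python3 - <<'E'
from h import *
s=bot.observe();print(s['position'],s['tool_rot'],s['qpos'].round(2),s['force'],s['moment'],s['grip_width'],s['finger_force'])
E
```

```text
[0.67737742 0.17913276 0.23871987] [3.14101578e+00 1.59649584e-03 2.57945873e+00] [-0.46  0.65  0.19  1.38 -0.13  1.13  0.76] [-7.61588707 -6.97708874  8.94277119] [-1.61477313  1.43203798  0.15904951] 0.012347038993502542 51.098769307136536
```

Emit:
servo_tool --pt "0 -0.1 -0.17 -0.3 0 0 4" --pt "0 -0.1 -0.17 -0.3 0 0 12" --pt "0 -0.1 -0.17 -0.3 0 0 20" --pt "0 -0.1 -0.17 -0.3 0 0 28" --pt "0 -0.1 -0.17 -0.3 0 0 36" --pt "0 -0.1 -0.17 -0.3 0 0 44" --pt "0 -0.1 -0.17 -0.3 0 0 52" --pt "0 -0.1 -0.17 -0.3 0 0 60" --pt "0 -0.1 -0.17 -0.3 0 0 68" --pt "0 -0.1 -0.17 -0.3 0 0 76"

```text
clock: 3.9
position: [0.6758, 0.1784, 0.2391]
tool_rot: [-3.139, 0.001, 1.254]
force: [-5.4, -2.5, -12.7]
grip_width: 0.013
finger_force: 53.1
```

Emit:
servo_tool --pt "0 0 0 0 0 0 8" --pt "0 0 0 0 0 0 16" --pt "0 0 0 0 0 0 24" --pt "0 0 0 0 0 0 32" --pt "0 0 0 0 0 0 40" --pt "0 0 0 0 0 0 48" --pt "0 0 0 0 0 0 56" --pt "0 0 0 0 0 0 58" --pt "0 0 0 0 0 0 58"

```text
clock: 4.8
position: [0.6752, 0.1793, 0.2391]
tool_rot: [-3.14, 0.004, 0.246]
force: [-11.5, 0.5, -7.4]
grip_width: 0.0127
finger_force: 53.8
```

```bash
python3 - <<'E'
from h import *
s=bot.observe();print(s['position'],s['tool_rot'],s['qpos'].round(2),s['force'],s['moment'],s['grip_width'],s['finger_force'])
f=cam('wrist');save(f,'w2',(200,150,440,400),1.5)
E
```

```text
[0.67517215 0.17928604 0.23906088] [-3.13975341  0.00391482  0.24641811] [-0.76  0.77  0.77  1.4  -0.55  1.2  -1.26] [-11.53664306   0.54434027  -7.40787821] [ 0.07778009  2.48407553 -0.05488812] 0.012676708769268743 53.769028186798096
```

View pics/w2.png

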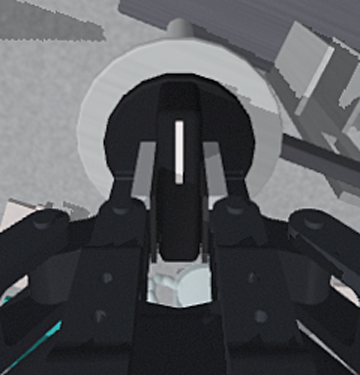

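The picture shows the wing held between the pads, stripe at (179,150), turned with the tool by 2.62 rad. I regrip half a turn back.

Emit:
servo_tool --pt "5 0 0 0 0 0 0" --pt "5 0 0 0 0 0 0" --pt "5 0 0 -3.5 0 0 0" --pt "5 0 0 -3.5 0 0 -8" --pt "5 0 0 -3.5 0 0 -16" --pt "5 0 0 -3.5 0 0 -24" --pt "5 0 0 -3.5 0 0 -32" --pt "5 0 0 -3.5 0 0 -40" --pt "5 0 0 -3.5 0 0 -48" --pt "5 0 0 -3.5 0 0 -56"

```text
clock: 5.85
position: [0.6775, 0.1784, 0.2753]
tool_rot: [3.14, -0.001, 1.23]
force: [-0.4, -1.1, 0.1]
grip_width: 0.0499
finger_force: 0.0
```

Emit:
servo_tool --pt "5 0 0 0 0 0 -8.5" --pt "5 0 0 0 0 0 -17" --pt "5 0 0 0 0 0 -25.5" --pt "5 0 0 0 0 0 -34" --pt "5 0 0 0 0 0 -42.5" --pt "5 0 0 0 0 0 -51" --pt "5 0 0 0 0 0 -59.5" --pt "5 0 0 0 0 0 -68" --pt "5 0 0 0 0 0 -76.5" --pt "5 0 0 0 0 0 -85"

```text
clock: 6.85
position: [0.6775, 0.1783, 0.2754]
tool_rot: [3.14, 0.001, 2.714]
force: [0.3, 0.2, 0.8]
grip_width: 0.0502
finger_force: 0.0
```

```bash
python3 - <<'E'
from h import *
s=bot.observe();print(s['position'],s['tool_rot'],s['qpos'].round(2))
go([.676,.179,.2393],.246+np.pi)
E
```

```text
[0.67750169 0.1782624  0.2753798 ] [3.14042474e+00 1.44122881e-03 2.71378245e+00] [-0.45  0.62  0.18  1.33 -0.11  1.2   0.88]
 shift cm [0.17 0.   3.61] rot deg [  0.    0.1 -38.6]
```

Emit:
servo_tool --pt "5 0.1 0 0 0 0 -8" --pt "5 0.1 0 0 0 0 -16" --pt "5 0.1 0 0 0 0 -24" --pt "5 0.1 0 0 0 0 -32" --pt "5 0.1 0 0.5 0 0 -38.6" --pt "5 0.1 0 3.6 0 0 -38.6" --pt "5 0.1 0 3.6 0 0 -38.6" --pt "0 0.1 0 3.6 0 0 -38.6" --pt "0 0.1 0 3.6 0 0 -38.6" --pt "0 0.1 0 3.6 0 0 -38.6"

```text
clock: 7.85
position: [0.6766, 0.1796, 0.2402]
tool_rot: [3.141, 0.002, -2.901]
force: [-0.3, -0.1, 5.0]
grip_width: 0.0127
finger_force: 51.0
```

Emit:
servo_tool --pt "0 0 0 0 0 0 0" --pt "0 0 0 0 0 0 8" --pt "0 0 0 0 0 0 16" --pt "0 0 0 0 0 0 24" --pt "0 0 0 0 0 0 32" --pt "0 0 0 0 0 0 40" --pt "0 0 0 0 0 0 48" --pt "0 0 0 0 0 0 56" --pt "0 0 0 0 0 0 64" --pt "0 0 0 0 0 0 72"

```text
clock: 8.85
position: [0.6764, 0.1791, 0.2402]
tool_rot: [3.14, -0.0, 2.12]
force: [-5.0, -0.8, 8.3]
grip_width: 0.0133
finger_force: 51.6
```

Emit:
servo_tool --pt "0 0 0 0 0 0 8" --pt "0 0 0 0 0 0 16" --pt "0 0 0 0 0 0 24" --pt "0 0 0 0 0 0 32" --pt "0 0 0 0 0 0 40" --pt "0 0 0 0 0 0 44" --pt "0 0 0 0 0 0 48" --pt "0 0 0 0 0 0 48"

```text
clock: 9.65
position: [0.6761, 0.1792, 0.2401]
tool_rot: [3.141, -0.001, 1.286]
force: [-6.8, -2.1, 10.9]
grip_width: 0.013
finger_force: 62.9
```

```bash
python3 - <<'E'
from h import *
s=bot.observe();print(s['position'],s['tool_rot'],s['qpos'].round(2),s['force'],s['moment'],s['grip_width'],s['finger_force'])
E
```

```text
[0.67614935 0.17916563 0.24013533] [ 3.14083299e+00 -6.94429825e-04  1.28622131e+00] [-0.65  0.7   0.54  1.39 -0.37  1.15 -0.35] [-6.84079674 -2.0911093  10.92740097] [-0.42734934  1.47800887  1.36766753] 0.012977848178017962 62.90053623262793
```

Moment rose to 1.4 N m: the stop is reached (4.72 rad turned plus the starting slack). I release and look at the ledges.

Emit:
servo_tool --pt "0 0 0 0 0 0 -3" --pt "4 0 0 0 0 0 -3" --pt "4 0 0 0 0 0 -3" --pt "4 0 0 -4 0 0 -3" --pt "4 0 0 -8 0 0 -8" --pt "4 0 0 -12 0 0 -16" --pt "4 0 0 -14 0 0 -24" --pt "4 0 0 -14 0 0 -32" --pt "4 0 0 -14 0 0 -40" --pt "4 0 0 -14 0 0 -48"

```text
clock: 10.65
position: [0.6762, 0.1789, 0.3787]
tool_rot: [3.141, 0.0, 2.13]
force: [0.4, -0.5, -0.9]
grip_width: 0.0397
finger_force: 0.0
```

```bash
python3 - <<'E'
from h import *
go([.53,0.0,.38],np.radians(180))
E
```

```text
shift cm [ -7.42 -21.88  -0.14] rot deg [  0.   0. -58.]
```

Emit:
servo_tool --pt "4 -1 -3.3 0 0 0 -8" --pt "4 -2.2 -6.6 0 0 0 -16" --pt "4 -3.3 -9.9 0 0 0 -24" --pt "4 -4.4 -13.2 0 0 0 -32" --pt "4 -5.6 -16.5 0 0 0 -40" --pt "4 -6.7 -19.8 0 0 0 -48" --pt "4 -7.4 -21.9 0 0 0 -56" --pt "4 -7.4 -21.9 0 0 0 -58" --pt "4 -7.4 -21.9 0 0 0 -58" --pt "4 -7.4 -21.9 0 0 0 -58"

```text
clock: 11.65
position: [0.5291, 0.0009, 0.3785]
tool_rot: [3.141, 0.0, 3.135]
force: [1.0, -0.7, 0.2]
grip_width: 0.0401
finger_force: 0.0
```

```bash
python3 - <<'E'
from h import *
import pickle
print(bot.observe()['position'],bot.observe()['qpos'].round(2))
f=cam('wrist'); pickle.dump(f,open('w3.pkl','wb')); save(f,'w3',None,1.25)
im=f['frame'].astype(int); hsv=cv2.cvtColor(f['frame'],cv2.COLOR_BGR2HSV)
for n,p in [('L',(.437,.258)),('M',(.421,-.086)),('R',(.425,-.292))]: print(n,proj(f,[[*p,.03]]).round())
E
```

```text
[0.52906833 0.00090393 0.3784556 ] [-0.29  0.24  0.23  1.65 -0.06  1.26  1.51]
L [[481.  98.]]
M [[261.  87.]]
R [[132.  93.]]
```

View pics/w3.png

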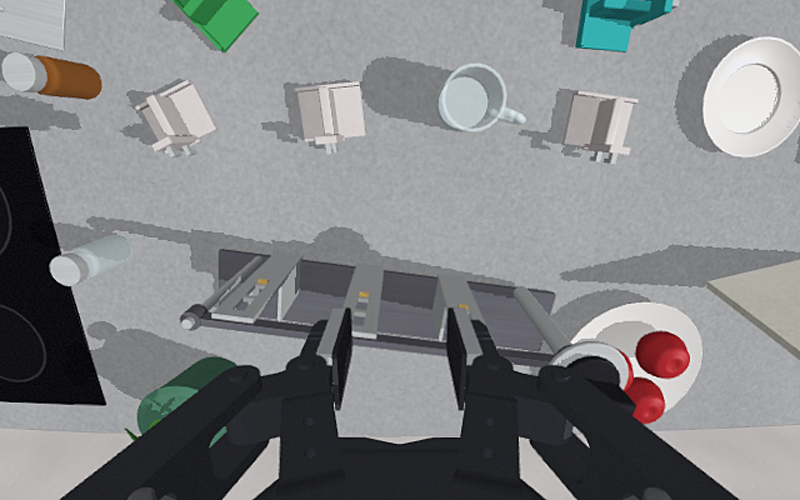

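The view shows three white ledges at (178,117), (332,115), (600,125), with the mug at (475,98). I zoom in on each one.

```bash
python3 - <<'E'
from h import *
import pickle
f=pickle.load(open('w3.pkl','rb')); im=f['frame']
o=[]
for x,y in [(100,55),(228,55),(442,62)]:
    o.append(cv2.resize(im[y:y+76,x:x+80],None,fx=5,fy=5,interpolation=cv2.INTER_CUBIC)[:, :400])
b=np.zeros((600,800,3),np.uint8)
s=[cv2.resize(q,None,fx=.66,fy=.75) for q in o]
t=[cv2.resize(im[y:y+76,x:x+80],(400,300),interpolation=cv2.INTER_CUBIC) for x,y in [(100,58),(228,58),(442,64)]]
b[:300,:400]=t[0];b[:300,400:]=t[1];b[300:,:400]=t[2]
cv2.imwrite('pics/c3.png',b)
E
```

```text
(no output)
```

View pics/c3.png

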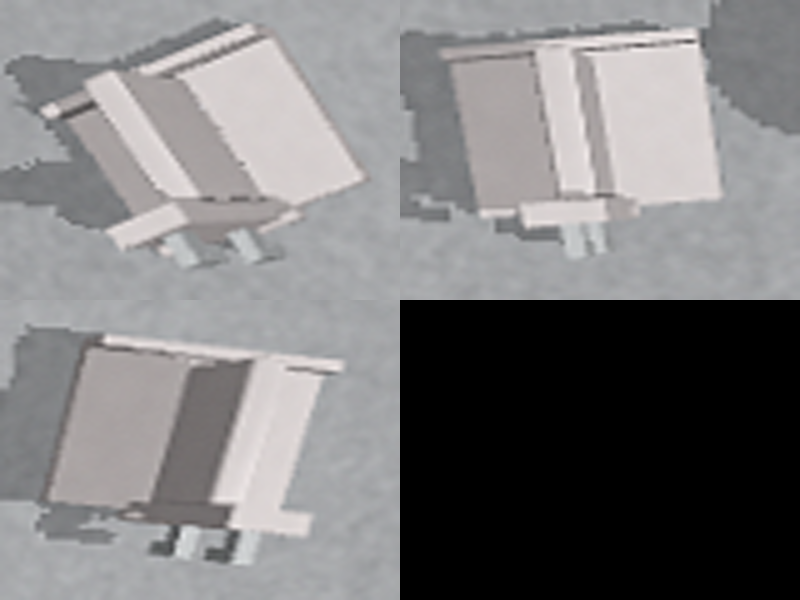

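```bash
cat >> h.py <<'E'
def fin(f,front,back,tag):
    a,b=onz(f,[front,back],.046); d=b-a; yaw=np.arctan2(d[1],d[0]); u=d/np.linalg.norm(d)
    org=(a+29e-3*u+b-27e-3*u)/2; org[2]=0
    print(tag,'len',np.linalg.norm(d).round(4),'org',org.round(4),'yaw',np.degrees(yaw).round(1)); return org,yaw
E
python3 - <<'E'
from h import *
import pickle
f=pickle.load(open('w3.pkl','rb'))
g=lambda o,p:(o[0]+p[0]/5,o[1]+p[1]/3.947)
fin(f,g((100,58),(103,75)),g((100,58),(180,198)),'R')
o,y=fin(f,g((228,58),(155,49)),g((228,58),(176,194)),'M')
fin(f,g((442,64),(268,60)),g((442,64),(232,208)),'L')
u=np.array([np.cos(y),np.sin(y),0]); go(o-.012*u+[0,0,.019],y+np.pi,'M')
E
```

```text
R len 0.0485 org [ 0.4265 -0.2871  0.    ] yaw 19.5
M len 0.0523 org [ 0.4252 -0.0836  0.    ] yaw 3.6
L len 0.0549 org [0.4383 0.2669 0.    ] yaw -3.2
M shift cm [11.54 -8.61 35.93] rot deg [ 0.   0.  -3.9]
```

Emit:
servo_tool --pt "6 3 -2 3 0 0 -2" --pt "6 6 -4 6 0 0 -3.9" --pt "6 9 -6.5 9 0 0 -3.9" --pt "6 11.5 -8.6 13 0 0 -3.9" --pt "6 11.5 -8.6 17 0 0 -3.9" --pt "6 11.5 -8.6 21 0 0 -3.9" --pt "6 11.5 -8.6 25 0 0 -3.9" --pt "6 11.5 -8.6 26 0 0 -3.9" --pt "6 11.5 -8.6 26 0 0 -3.9"

```text
clock: 12.6
position: [0.4131, -0.0848, 0.1177]
tool_rot: [3.142, -0.003, -3.078]
force: [0.4, -0.8, 0.9]
grip_width: 0.0595
finger_force: 0.0
```

```bash
python3 - <<'E'
from h import *
import pickle
print(bot.observe()['position'],bot.observe()['qpos'].round(2))
f=cam('wrist'); pickle.dump(f,open('w4.pkl','wb')); save(f,'w4',(210,90,450,290),3)
E
```

```text
[ 0.41309411 -0.08479726  0.11768158] [-0.1   0.41  0.2   2.22 -0.16  0.53  1.86]
```

View pics/w4.png

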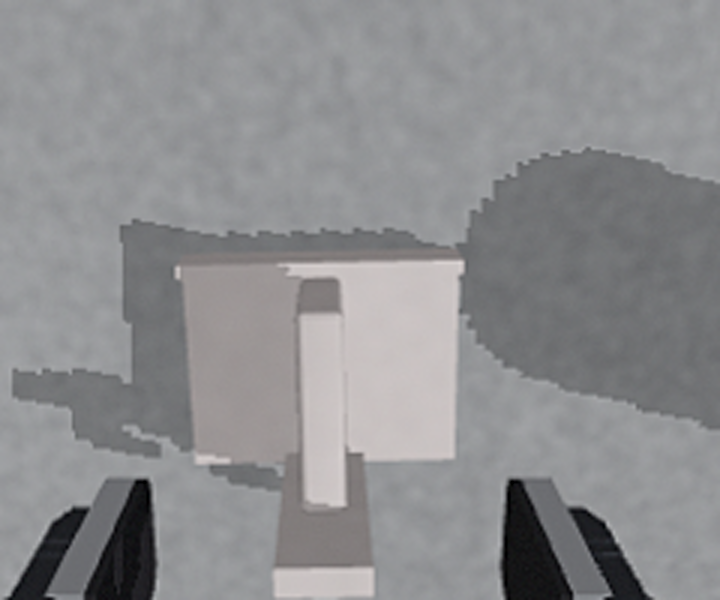

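Close view: fin top runs from (321,312) to (325,505); it sits between the fingers and is nearly parallel to them.

```bash
python3 - <<'E'
from h import *
import pickle
f=pickle.load(open('w4.pkl','rb'))
g=lambda p:(210+p[0]/3,90+p[1]/3)
o,y=fin(f,g((321,312)),g((325,505)),'M')
c=onz(f,[g((275,568)),g((374,566))],.072); print('spine front top',c.round(4),'expect',o[:2]+27e-3*np.array([np.cos(y),np.sin(y)]))
u=np.array([np.cos(y),np.sin(y),0]); go(o-.012*u+[0,0,.019],y+np.pi,'M')
E
```

```text
M len 0.0535 org [ 0.4245 -0.084   0.    ] yaw 4.7
spine front top [[ 0.4541 -0.0937  0.072 ]
 [ 0.452  -0.0699  0.072 ]] expect [ 0.45145638 -0.08179067]
M shift cm [0.12 0.   9.99] rot deg [-0. -0. -1.]
```

Emit:
servo_tool --pt "5 0.1 0 4 0 0 -1" --pt "4 0.1 0 8 0 0 -1" --pt "4 0.1 0 10 0 0 -1" --pt "4 0.1 0 10 0 0 -1" --pt "0 0.1 0 10 0 0 -1" --pt "0 0.1 0 10 0 0 -1" --pt "0 0.1 0 10 0 0 -1" --pt "0 0.1 0 10 0 0 -1" --pt "0 0.1 0 9 0 0 -1" --pt "0 0.1 0 6 0 0 -1" --force 100

```text
clock: 13.65
position: [0.412, -0.0848, 0.0588]
tool_rot: [3.141, -0.001, -3.06]
force: [-0.1, -0.7, -0.7]
grip_width: 0.011
finger_force: 68.3
```

```bash
python3 - <<'E'
from h import *
import pickle
s=bot.observe();print(s['position'],s['tool_rot'],s['qpos'].round(2),s['force'],s['grip_width'],s['finger_force'])
f=cam('wrist'); pickle.dump(f,open('w5.pkl','wb')); save(f,'w5',(210,90,450,290),3)
E
```

```text
[ 0.41198352 -0.08483229  0.05884766] [ 3.14122261e+00 -1.44537104e-03 -3.06032622e+00] [-0.05  0.53  0.15  2.25 -0.21  0.37  1.92] [-0.12579276 -0.66742588 -0.71746418] 0.010962658439734608 68.3112645149231
```

View pics/w5.png

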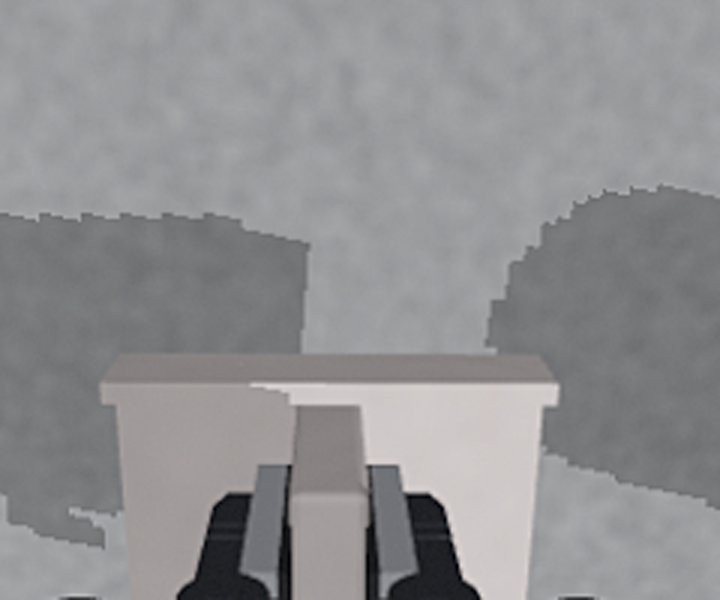

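Held squarely: the fin is between the pads, the lip top edge at (100..558, 383). Computing the held offset and the way to the upright.

```bash
cat >> h.py <<'E'
RY=np.radians(-8.2); RX=np.array([np.cos(RY),np.sin(RY),0]); RYv=np.array([-np.sin(RY),np.cos(RY),0])
S1=np.array([.636,-.0406,.1])
SEAT=[S1-.12*RYv,S1,S1+.12*RYv]
def held(f,tcp,lip,yaw,zb=.019):
    "lip outer top edge ends -> ledge origin in tool: forward(x away), lateral"
    p=onz(f,lip,tcp[2]-zb+.016); u=np.array([np.cos(yaw),np.sin(yaw),0]);v=np.array([-u[1],u[0],0])
    m=p.mean(0)-tcp; print('lip len',np.linalg.norm(p[0]-p[1]).round(4),'edge yaw off',np.degrees(np.arctan2(-(p[1]-p[0])@u,(p[1]-p[0])@v)).round(2),'org fwd',(m@u+.035).round(4),'lat',(m@v).round(4))
def togo(k,fwd,dz,back=0,yawoff=0,zb=.019,lat=0):
    "TCP target so that the back point is at seat k + dz, retracted by back"
    go(SEAT[k]-RX*(back+.035+fwd)-RYv*lat+[0,0,dz+zb],RY+np.pi+yawoff,f'seat{k} dz{dz} back{back}')
E
python3 - <<'E'
from h import *
import pickle
f=pickle.load(open('w5.pkl','rb')); g=lambda p:(210+p[0]/3,90+p[1]/3)
held(f,np.array([.41198,-.08483,.05885]),[g((100,383)),g((558,383))],np.pi-3.0603)
togo(1,.012,.015,.06); togo(1,.012,.015,0)
E
```

```text
lip len 0.0798 edge yaw off -0.02 org fwd 0.012 lat 0.0014
seat1 dz0.015 back0.06 shift cm [-12.12   5.03  -7.04] rot deg [ 0.   0.2 12.8]
seat1 dz0.015 back0 shift cm [-17.97   3.7   -7.03] rot deg [ 0.   0.2 12.8]
```

Emit:
servo_tool --pt "0 0 0 -4 0 0 0" --pt "0 -2 1 -7 0 0 3" --pt "0 -5 2 -7 0 0 6" --pt "0 -8 3.4 -7 0 0 9" --pt "0 -11 4.5 -7 0 0 12.8" --pt "0 -12.1 5 -7 0 0 12.8" --pt "0 -12.1 5 -7 0 0 12.8" --pt "0 -12.1 5 -7 0 0 12.8"

```text
clock: 14.5
position: [0.5282, -0.0258, 0.1288]
tool_rot: [-3.141, -0.0, 3.0]
force: [-0.3, -0.6, -1.1]
grip_width: 0.0099
finger_force: 100.3
```

```bash
python3 - <<'E'
from h import *
import pickle
s=bot.observe();print(s['position'],s['tool_rot'],s['force'],s['grip_width'],s['finger_force'])
togo(1,.012,.015,0)
f=cam('scene');g=cam('wrist');pickle.dump((f,g),open('a.pkl','wb'))
a=cv2.resize(f['frame'][200:320,220:380],(800,600),interpolation=cv2.INTER_CUBIC);cv2.imwrite('pics/s1.png',a)
E
```

```text
[ 0.52818188 -0.02578354  0.12884589] [-3.14144737e+00 -1.58053699e-04  2.99990568e+00] [-0.26468237 -0.57859559 -1.1109013 ] 0.00985988369482866 100.32678365707397
seat1 dz0.015 back0 shift cm [-6.18  0.06 -0.52] rot deg [-0.  -0.   0.1]
```

View pics/s1.png

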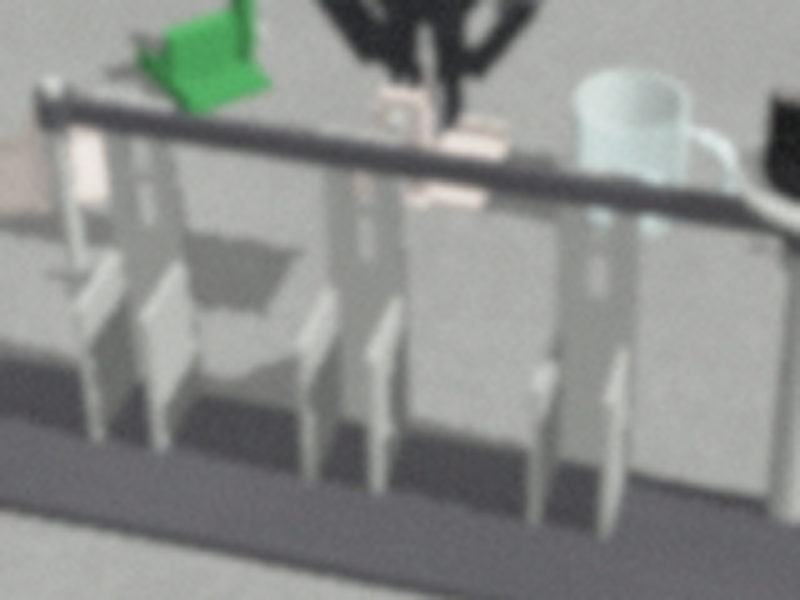

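Emit:
servo_tool --pt "0 -1.5 0 -0.5 0 0 0" --pt "0 -3 0 -0.5 0 0 0" --pt "0 -4.3 0.05 -0.5 0 0 0" --pt "0 -4.8 0.05 -0.5 0 0 0" --pt "0 -5.2 0.05 -0.5 0 0 0" --pt "0 -5.6 0.05 -0.5 0 0 0" --pt "0 -5.6 0.05 -0.5 0 0 0"

```text
clock: 15.3
position: [0.5845, -0.0329, 0.1333]
tool_rot: [-3.142, 0.0, 2.999]
force: [-0.2, -0.6, -1.6]
grip_width: 0.0104
finger_force: 100.3
```

```bash
python3 - <<'E'
from h import *
s=bot.observe();print(s['position'],s['tool_rot'],s['force'],s['moment'],s['grip_width'],s['finger_force'])
togo(1,.012,.015,0)
E
```

```text
[ 0.58450216 -0.03289681  0.13334397] [-3.14156321e+00  2.50017552e-05  2.99936099e+00] [-0.2413855  -0.57593576 -1.60946957] [ 0.01157428 -0.00023158  0.01027925] 0.010385508081486852 100.32960176467896
seat1 dz0.015 back0 shift cm [-0.51 -0.03 -0.07] rot deg [-0.   0.   0.1]
```

No contact 5 mm from flush, so the claws are inside the slots. Moving on to contact.

Emit:
servo_tool --pt "0 -0.3 0 -0.05 0 0 0" --pt "0 -0.5 0 -0.05 0 0 0" --pt "0 -0.6 0 -0.05 0 0 0" --pt "0 -0.7 0 -0.05 0 0 0" --pt "0 -0.7 0 -0.05 0 0 0"

```text
clock: 15.8
position: [0.5873, -0.0333, 0.1334]
tool_rot: [3.142, -0.009, 2.999]
force: [-31.1, 5.4, 20.4]
grip_width: 0.01
finger_force: 103.7
```

```bash
python3 - <<'E'
from h import *
s=bot.observe();print(s['position'],s['tool_rot'],s['force'],s['moment'])
togo(1,.012,.015,0)
E
```

```text
[ 0.5872617  -0.03327777  0.13341979] [ 3.14151023 -0.00880656  2.99944501] [-31.09381856   5.44863685  20.44468458] [0.74245399 5.79771258 0.06660991]
seat1 dz0.015 back0 shift cm [-0.23 -0.03 -0.06] rot deg [ 0.  -0.5  0.1]
```

Emit:
servo_tool --pt "0 0.5 0 0 0 0 0" --pt "0 0.5 0 -0.15 0 0 0" --pt "0 0.3 0 -0.15 0 0 0" --pt "0 0.2 0 -0.15 0 0 0" --pt "0 0.2 0 -0.15 0 0 0"

```text
clock: 16.3
position: [0.5873, -0.0332, 0.1351]
tool_rot: [3.142, -0.005, 3.0]
force: [-21.0, 3.0, 11.6]
grip_width: 0.0104
finger_force: 102.6
```

```bash
python3 - <<'E'
from h import *
s=bot.observe();print(s['position'],s['tool_rot'],s['force'],s['moment'])
togo(1,.012,.015,0)
E
```

```text
[ 0.5872828  -0.03318689  0.13508453] [ 3.14153702 -0.00525051  2.99954196] [-20.99240763   3.04837836  11.60746061] [0.60888442 3.7266081  0.05871707]
seat1 dz0.015 back0 shift cm [-0.23 -0.04  0.11] rot deg [ 0.  -0.3  0.1]
```

Emit:
servo_tool --pt "0 0.15 0 0 0 0 0" --pt "0 0.15 0 0.3 0 0 0" --pt "0 0.15 0 0.6 0 0 0" --pt "0 0.15 0 0.9 0 0 0" --pt "0 0.15 0 1.2 0 0 0" --pt "0 0.15 0 1.5 0 0 0" --pt "0 0.15 0 1.7 0 0 0" --pt "0 0.15 0 1.7 0 0 0"

```text
clock: 17.1
position: [0.5872, -0.0331, 0.1196]
tool_rot: [3.141, -0.002, 2.999]
force: [-21.3, 4.1, 31.5]
grip_width: 0.0101
finger_force: 105.7
```

```bash
python3 - <<'E'
from h import *
s=bot.observe();print(s['position'],s['tool_rot'],s['force'],s['moment'],s['finger_force'])
togo(1,.012,.0,0)
E
```

```text
[ 0.58717847 -0.03308737  0.11956003] [ 3.14088871e+00 -1.84053105e-03  2.99934439e+00] [-21.3369608    4.06851806  31.45581345] [0.58155825 3.50523804 0.07316625] 105.66202282905579
seat1 dz0.0 back0 shift cm [-0.24 -0.05  0.06] rot deg [ 0.  -0.1  0. ]
```

Emit:
servo_tool --pt "0 0.2 0 -0.15 0 0 0" --pt "3 0.2 0 -0.15 0 0 0" --pt "3 0.2 0 -0.15 0 0 0" --pt "3 0.2 0 -3 0 0 0" --pt "3 1 0 -7 0 0 0" --pt "4 5 0 -10 0 0 0" --pt "4 9 0 -10 0 0 0" --pt "4 11 0 -10 0 0 0" --pt "4 11 0 -10 0 0 0"

```text
clock: 18.0
position: [0.4773, -0.0173, 0.2188]
tool_rot: [3.141, -0.0, 3.0]
force: [-0.2, 0.6, 0.1]
grip_width: 0.04
finger_force: 0.0
```

```bash
python3 - <<'E'
from h import *
import pickle
print(bot.observe()['position'])
f=cam('scene');g=cam('wrist');pickle.dump((f,g),open('a.pkl','wb'))
a=cv2.resize(f['frame'][200:320,220:380],(640,480),interpolation=cv2.INTER_CUBIC)
b=cv2.resize(g['frame'],(480,300))
o=np.zeros((600,800,3),np.uint8);o[:300,:400]=cv2.resize(a,(400,300));o[300:,:480]=b;o[:300,400:]=cv2.resize(g['frame'][110:260,220:420],(400,300),interpolation=cv2.INTER_CUBIC)
cv2.imwrite('pics/s2.png',o)
E
```

```text
[ 0.47733251 -0.01732159  0.21875927]
```

View pics/s2.png

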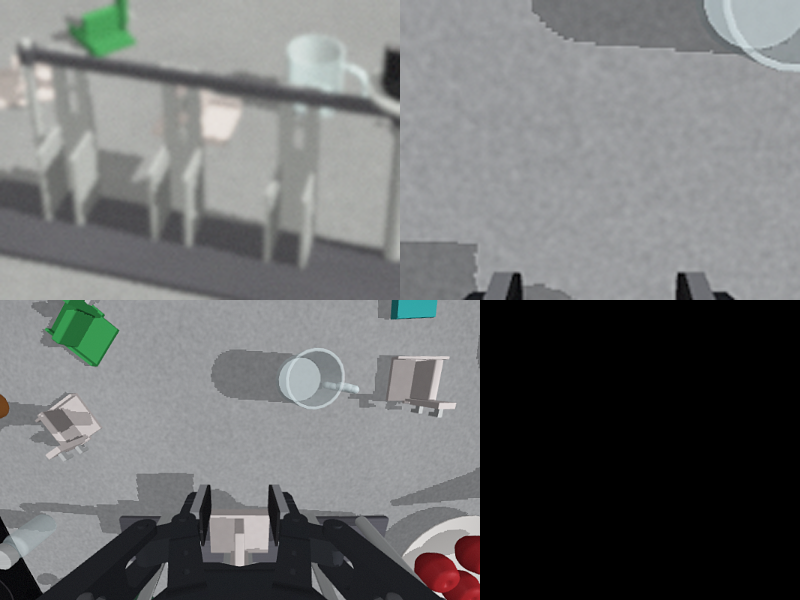

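The ledge hangs on u1 (lip at panel (240,515)). Left ledge R appears to have been turned (70,425); L is at (418,380). I check the seated height with the ray on the known lip plane and go on to L.

```bash
python3 - <<'E'
from h import *
import pickle
f,g=pickle.load(open('a.pkl','rb'))
gr=cv2.cvtColor(g['frame'],cv2.COLOR_BGR2GRAY).astype(int)
print(gr[270:312,300].tolist());print(gr[270:312,340].tolist())
c=-g['R'].T@g['t']
for v in range(276,296,2):
    c,d=ray(g,[(300,v)]); n=RX; k=((SEAT[1]-RX*.0723-c)@n)/(d[0]@n); print(v,(c+d[0]*k).round(4))
go([.426,.267,.118],np.radians(177),'L hover')
E
```

```text
[117, 117, 116, 115, 117, 116, 117, 118, 119, 121, 122, 122, 125, 123, 122, 120, 111, 183, 208, 175, 150, 154, 155, 155, 156, 156, 156, 156, 155, 155, 156, 155, 156, 156, 155, 155, 156, 154, 155, 155, 156, 155]
[155, 153, 154, 158, 141, 116, 116, 115, 120, 125, 125, 125, 125, 126, 124, 122, 113, 177, 203, 202, 201, 200, 201, 201, 201, 200, 201, 201, 201, 200, 201, 201, 200, 199, 199, 199, 200, 198, 198, 199, 198, 199]
276 [ 0.5619 -0.0478  0.0932]
278 [ 0.5619 -0.0476  0.097 ]
280 [ 0.562  -0.0474  0.1007]
282 [ 0.562  -0.0472  0.1043]
284 [ 0.562  -0.047   0.1078]
286 [ 0.5621 -0.0468  0.1113]
288 [ 0.5621 -0.0466  0.1146]
290 [ 0.5621 -0.0464  0.118 ]
292 [ 0.5621 -0.0462  0.1212]
294 [ 0.5622 -0.046   0.1244]
L hover shift cm [ 9.34 27.41 10.06] rot deg [ 0.   0.1 -5.1]
```

Emit:
servo_tool --pt "6 1 4 0 0 0 -1" --pt "6 2.5 8.5 0 0 0 -2" --pt "6 4 13 0 0 0 -3" --pt "6 6 17.5 0 0 0 -4" --pt "6 7.5 22 1 0 0 -5" --pt "6 9 26 4 0 0 -5" --pt "6 9.3 27.4 8 0 0 -5" --pt "6 9.3 27.4 10 0 0 -5" --pt "6 9.3 27.4 10 0 0 -5"

```text
clock: 19.0
position: [0.4252, 0.2665, 0.1155]
tool_rot: [-3.138, -0.003, 3.087]
force: [0.5, 0.8, 0.9]
grip_width: 0.06
finger_force: 0.0
```

```bash
python3 - <<'E'
from h import *
import pickle
print(bot.observe()['position'],bot.observe()['qpos'].round(2))
f=cam('wrist'); pickle.dump(f,open('w6.pkl','wb')); save(f,'w6',(210,90,450,290),3)
E
```

```text
[0.42524547 0.26653378 0.11551727] [-0.81  0.51  0.18  2.02 -0.15  0.62  0.98]
```

View pics/w6.png

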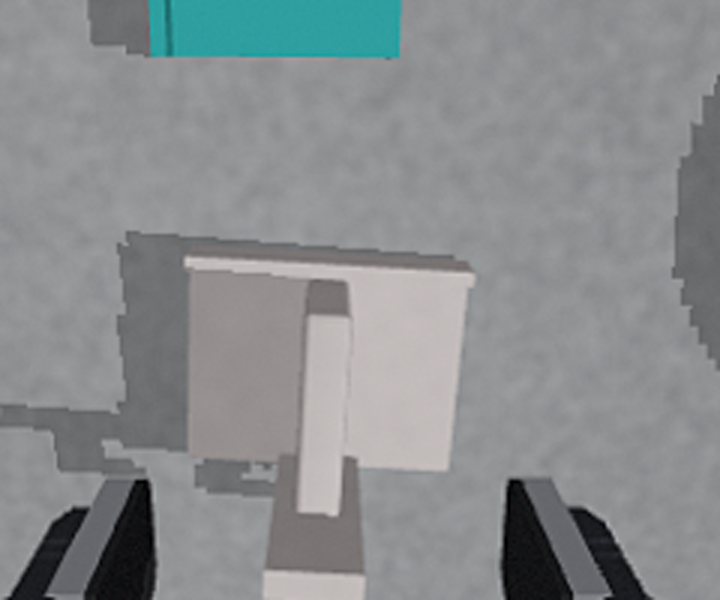

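Fin top runs from (328,316) to (318,513), which is a small yaw offset.

```bash
python3 - <<'E'
from h import *
import pickle
f=pickle.load(open('w6.pkl','rb'))
g=lambda p:(210+p[0]/3,90+p[1]/3)
o,y=fin(f,g((328,316)),g((318,513)),'L')
l=onz(f,[g((185,257)),g((470,275))],.016);e=l[1]-l[0]; print('lip yaw',np.degrees(np.arctan2(-e[0],e[1])),'len',np.linalg.norm(e))
u=np.array([np.cos(y),np.sin(y),0]); go(o-.012*u+[0,0,.0185],y+np.pi,'L')
E
```

```text
L len 0.0544 org [0.4373 0.2655 0.    ] yaw -5.9
lip yaw -6.7581497065343035 len 0.07902915652265975
L shift cm [0.06 0.05 9.88] rot deg [-0.1 -0.1  2.7]
```

Emit:
servo_tool --pt "5 0.1 0 4 0 0 3" --pt "4 0.1 0 8 0 0 3" --pt "4 0.1 0 9.7 0 0 3" --pt "4 0.1 0 9.7 0 0 3" --pt "0 0.1 0 9.7 0 0 3" --pt "0 0.1 0 9.7 0 0 3" --pt "0 0.1 0 9.7 0 0 3" --pt "0 0.1 0 9.7 0 0 3" --pt "0 0.1 0 9.7 0 0 3" --force 100

```text
clock: 19.95
position: [0.426, 0.2672, 0.0233]
tool_rot: [3.14, 0.002, 3.034]
force: [-0.7, -2.9, 13.2]
grip_width: 0.0102
finger_force: 98.8
```

Emit:
servo_tool --pt "0 0 0 -1 0 0 0" --pt "0 0 0 -4 0 0 0" --pt "0 0 0 -4 0 0 0"

```text
clock: 20.25
position: [0.4264, 0.2678, 0.0651]
tool_rot: [3.138, 0.004, 3.034]
force: [0.7, 0.2, -3.1]
grip_width: 0.0099
finger_force: 98.0
```

```bash
sed -i 's/S1=np.array(\[.636,-.0406,.1\])/S1=np.array([.6340,-.0404,.1])/' h.py; cat >> h.py <<'E'
def lipfind(f):
    g=cv2.cvtColor(f['frame'],cv2.COLOR_BGR2GRAY); return g
E
python3 - <<'E'
from h import *
import pickle
s=bot.observe();print(s['position'],s['tool_rot'],s['force'],s['grip_width'],s['finger_force'])
f=cam('wrist'); pickle.dump(f,open('w7.pkl','wb'))
g=cv2.cvtColor(f['frame'],cv2.COLOR_BGR2GRAY).astype(int)
for c in (255,285,360,385): print(c,'edge rows',[(r,int(g[r+1,c]-g[r-1,c])) for r in range(190,240) if abs(g[r+1,c]-g[r-1,c])>15])
for r in(219,220,221): print([(c,int(g[r,c+1]-g[r,c-1])) for c in range(230,420) if abs(g[r,c+1]-g[r,c-1])>25])
togo(2,.012,.016,.06)
E
```

```text
[0.42644116 0.2678015  0.06514469] [3.13796137 0.00364017 3.03407577] [ 0.66626607  0.15253055 -3.05796932] 0.009870825279875747 98.04147005081177
255 edge rows [(214, 41), (215, 74), (216, 31), (220, -36), (221, -40)]
285 edge rows [(214, 40), (215, 76), (216, 32), (221, -52), (222, -37)]
360 edge rows [(205, -27), (206, -38), (214, 29), (215, 84), (216, 45)]
385 edge rows [(205, -22), (206, -34), (214, 30), (215, 83), (216, 44)]
[(244, 33), (248, 53), (249, 33), (393, -27), (394, -50)]
[(244, 35), (248, 40), (249, 27), (394, -49)]
[(244, 34), (255, 46), (256, 28), (393, -29), (394, -51)]
seat2 dz0.016 back0.06 shift cm [-13.74 -16.01  -7.13] rot deg [0.2 0.2 2.1]
```

```bash
python3 - <<'E'
from h import *
import pickle
f=pickle.load(open('w7.pkl','rb')); t=np.array([.42644,.2678,.06514])
for zb in (.019,.023): held(f,t,[(244,215),(397.5,215)],3.034-np.pi,zb)
for zb,b in ((.0225,.06),(.0225,0)): togo(2,.012,.016,b,0,zb)
E
```

```text
lip len 0.08 edge yaw off -0.08 org fwd 0.0103 lat 0.0019
lip len 0.0821 edge yaw off -0.08 org fwd 0.0118 lat 0.0019
seat2 dz0.016 back0.06 shift cm [-13.74 -16.01  -7.48] rot deg [0.2 0.2 2.1]
seat2 dz0.016 back0 shift cm [-19.74 -16.22  -7.47] rot deg [0.2 0.2 2.1]
```

Emit:
servo_tool --pt "0 0 0 -4 0 0 0" --pt "0 -1 -2 -7.3 0 0 1" --pt "0 -4 -5 -7.3 0 0 2" --pt "0 -7 -9 -7.3 0 0 2.1" --pt "0 -11 -12.5 -7.3 0.2 0.2 2.1" --pt "0 -13.5 -15.5 -7.3 0.2 0.2 2.1" --pt "0 -13.7 -16 -7.3 0.2 0.2 2.1" --pt "0 -13.7 -16 -7.3 0.2 0.2 2.1" --pt "0 -13.7 -16 -7.3 0.2 0.2 2.1"

```text
clock: 21.2
position: [0.5433, 0.094, 0.1342]
tool_rot: [-3.138, -0.004, 2.998]
force: [-0.2, -0.1, -1.7]
grip_width: 0.0101
finger_force: 98.2
```

```bash
python3 - <<'E'
from h import *
s=bot.observe();print(s['position'],s['tool_rot'],s['force'],s['grip_width'],s['finger_force'])
togo(2,.012,.0145,0,0,.021)
E
```

```text
[0.54332733 0.09399523 0.13421553] [-3.13840154 -0.00409934  2.99849821] [-0.16344739 -0.14114851 -1.71888824] 0.010107614120077367 98.16598892211914
seat2 dz0.0145 back0 shift cm [-6.19 -0.01 -0.15] rot deg [-0.2 -0.2  0. ]
```

Emit:
servo_tool --pt "0 -1.5 0 -0.15 -0.2 -0.2 0" --pt "0 -3 0 -0.15 -0.2 -0.2 0" --pt "0 -4.2 0 -0.15 -0.2 -0.2 0" --pt "0 -4.7 0 -0.15 -0.2 -0.2 0" --pt "0 -5.2 0 -0.15 -0.2 -0.2 0" --pt "0 -5.7 0 -0.15 -0.2 -0.2 0" --pt "0 -5.7 0 -0.15 -0.2 -0.2 0"

```text
clock: 21.9
position: [0.6005, 0.0851, 0.1356]
tool_rot: [-3.142, 0.0, 2.998]
force: [-0.6, -0.3, -2.1]
grip_width: 0.0097
finger_force: 98.2
```

Emit:
servo_tool --pt "0 -0.2 0 0 0 0 0" --pt "0 -0.4 0 0 0 0 0" --pt "0 -0.5 0 0 0 0 0" --pt "0 -0.5 0 0 0 0 0"

```text
clock: 22.3
position: [0.6044, 0.0843, 0.1354]
tool_rot: [-3.141, -0.002, 2.998]
force: [-7.1, 0.6, 2.4]
grip_width: 0.0102
finger_force: 98.9
```

```bash
python3 - <<'E'
from h import *
s=bot.observe();print(s['position'],s['tool_rot'],s['force'],s['grip_width'],s['finger_force'])
togo(2,.012,.0145,0,0,.021)
E
```

```text
[0.60435105 0.08434821 0.13543487] [-3.14136766e+00 -2.05983846e-03  2.99785287e+00] [-7.0506943   0.57521243  2.38113811] 0.010221714933829038 98.91034126281738
seat2 dz0.0145 back0 shift cm [-0.01  0.08 -0.01] rot deg [-0.  -0.1 -0. ]
```

Flush contact came exactly where expected, at 7 N. Pressing down.

Emit:
servo_tool --pt "0 0 0 0.3 0 0 0" --pt "0 0 0 0.6 0 0 0" --pt "0 0 0 0.9 0 0 0" --pt "0 0 0 1.2 0 0 0" --pt "0 0 0 1.4 0 0 0" --pt "0 0 0 1.4 0 0 0"

```text
clock: 22.9
position: [0.6043, 0.0845, 0.1226]
tool_rot: [3.141, -0.002, 2.998]
force: [-16.6, 0.9, 21.9]
grip_width: 0.0102
finger_force: 102.0
```

Emit:
servo_tool --pt "0 0 0 0.1 0 0 0" --pt "0 0 0 0.2 0 0 0" --pt "0 0 0 0.2 0 0 0"

```text
clock: 23.2
position: [0.6042, 0.0846, 0.122]
tool_rot: [3.141, -0.002, 2.998]
force: [-27.7, 0.3, 46.4]
grip_width: 0.0101
finger_force: 105.7
```

Bottomed out: force rises steeply at z=0.122 (held height ≈22 mm). Release and back out toward R.

Emit:
servo_tool --pt "0 0.1 0 -0.2 0 0 0" --pt "3 0.1 0 -0.2 0 0 0" --pt "3 0.1 0 -0.2 0 0 0" --pt "3 0.1 0 -3 0 0 0" --pt "3 1 0 -7 0 0 0" --pt "4 5 0 -10 0 0 0" --pt "4 9 0 -11 0 0 0" --pt "4 13 -2 -11 0 0 0" --pt "4 16 -5 -11 0 0 0" --pt "4 16 -8 -11 0 0 0"

```text
clock: 24.2
position: [0.4323, 0.0279, 0.2297]
tool_rot: [3.141, -0.001, 3.0]
force: [0.5, -0.5, -0.8]
grip_width: 0.0399
finger_force: 0.0
```

```bash
python3 - <<'E'
from h import *
import pickle
g=cam('wrist');pickle.dump(g,open('w8.pkl','wb')); f=cam('top')
gr=cv2.cvtColor(g['frame'],cv2.COLOR_BGR2GRAY).astype(int)
# seated ledges: lip top edge height by ray on the lip plane
for k in (1,2):
    p=SEAT[k]-RX*.07; 
    for lat in (-.02,.02):
        q=proj(g,[p+RYv*lat+[0,0,.016]])[0]; c=int(round(q[0])); r0=int(q[1])
        e=[r for r in range(max(r0-12,1),min(r0+13,398)) if gr[r+1,c]-gr[r-1,c]>30]
        for r in e[:4]:
            cc,d=ray(g,[(c,r)]); t=((p-cc)@RX)/(d[0]@RX); print(k,lat,(c,r),'pred row',q[1].round(1),'z',(cc+d[0]*t)[2].round(4))
o=np.zeros((600,800,3),np.uint8);o[:250,:400]=cv2.resize(g['frame'],(400,250));o[250:,:]=cv2.resize(f['frame'][120:273,220:480],(800,350),interpolation=cv2.INTER_CUBIC)
cv2.imwrite('pics/s3.png',o); pickle.dump(f,open('t3.pkl','wb'))
E
```

```text
1 0.02 (300, 324) pred row 326.5 z 0.1121
1 0.02 (300, 325) pred row 326.5 z 0.1137
```

View pics/s3.png

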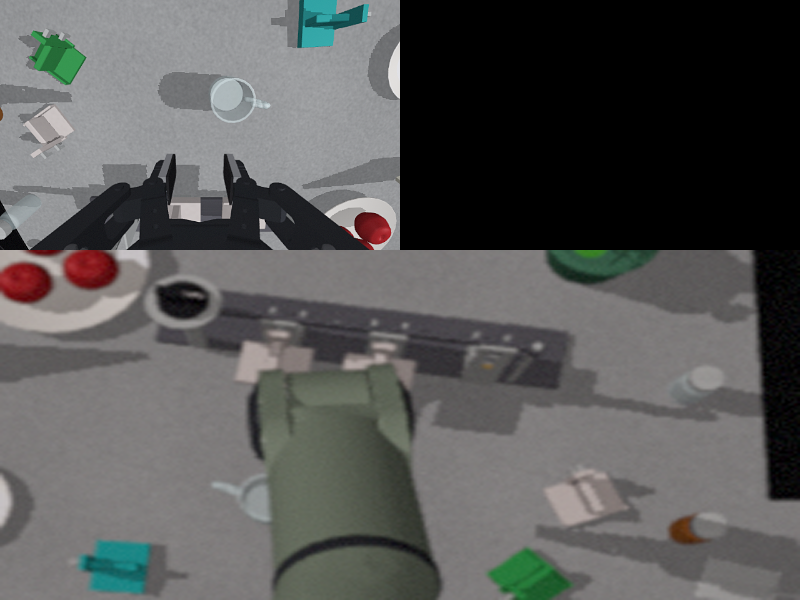

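Both ledges hang on u1 and u2 in the top view (crop (275,360) and (378,370)); u0 is free. R has moved to crop (587,497). I locate it by colour mask.

```bash
cat >> h.py <<'E'
def white(f,roi):
    x0,y0,x1,y1=roi; im=f['frame'][y0:y1,x0:x1].astype(int)
    m=((im[...,2]-im[...,0]>=4)&(im[...,2]<250)&(im[...,2]-im[...,0]<30)&(im[...,2]>70)).astype(np.uint8)
    m=cv2.morphologyEx(cv2.medianBlur(m,3),cv2.MORPH_CLOSE,np.ones((3,3)))
    cs=cv2.findContours(m,cv2.RETR_EXTERNAL,cv2.CHAIN_APPROX_NONE)[0]; c=max(cs,key=cv2.contourArea)+[x0,y0]
    return c.astype(np.int32)
E
python3 - <<'E'
from h import *
import pickle
for n,roi in(('t3',(388,205,435,245)),('w8',(20,155,135,262))):
    f=pickle.load(open(n+'.pkl','rb')); x0,y0,x1,y1=roi
    im=f['frame'][y0:y1,x0:x1].astype(int); print('bg',im[2,2],'ctr',im[(y1-y0)//2,(x1-x0)//2])
    c=white(f,roi); print(n,cv2.contourArea(c),cv2.minAreaRect(c))
    ap=cv2.approxPolyDP(c,3,True)[:,0]; print(np.c_[ap,onz(f,ap,.01)[:,:2].round(3)].tolist())
E
```

```text
bg [124 124 128] ctr [163 165 176]
t3 485.0 ((407.28045654296875, 227.02435302734375), (25.841922760009766, 26.470508575439453), 65.224853515625)
[[409.0, 212.0, 0.487, -0.289], [396.0, 224.0, 0.442, -0.24], [395.0, 232.0, 0.412, -0.236], [403.0, 241.0, 0.38, -0.265], [424.0, 233.0, 0.411, -0.342], [417.0, 217.0, 0.469, -0.318]]
bg [117 114 114] ctr [150 149 155]
w8 3343.0 ((71.73409271240234, 209.27166748046875), (58.82175827026367, 80.92241668701172), 54.688785552978516)
[[88.0, 167.0, 0.382, -0.257], [78.0, 169.0, 0.382, -0.271], [37.0, 200.0, 0.413, -0.344], [68.0, 232.0, 0.463, -0.319], [50.0, 246.0, 0.479, -0.354], [52.0, 251.0, 0.487, -0.354], [99.0, 226.0, 0.46, -0.271], [119.0, 208.0, 0.44, -0.235]]
```

```bash
python3 - <<'E'
from h import *
y=np.radians(20); u=np.array([np.cos(y),np.sin(y),0])
go(np.array([.4257,-.2885,.118])-.012*u,y+np.pi,'R hover'); print(bot.observe()['qpos'].round(2))
E
```

```text
R hover shift cm [ -2.66 -31.71  11.21] rot deg [ -0.    0.  -28.4]
[-0.44  0.23  0.29  2.09 -0.09  0.84  1.32]
```

Emit:
servo_tool --pt "6 -1 -4 0 0 0 -3" --pt "6 -2 -8 0 0 0 -6" --pt "6 -3 -12 0 0 0 -9" --pt "6 -3 -16 0 0 0 -12" --pt "6 -3 -20 0 0 0 -16" --pt "6 -3 -24 0 0 0 -20" --pt "6 -3 -28 1 0 0 -24" --pt "6 -2.7 -31.7 4 0 0 -28" --pt "6 -2.7 -31.7 7 0 0 -28" --pt "6 -2.7 -31.7 8 0 0 -28"

```text
clock: 25.3
position: [0.4152, -0.2902, 0.1469]
tool_rot: [3.139, -0.002, -2.799]
force: [0.2, 0.8, 0.5]
grip_width: 0.0597
finger_force: 0.0
```

```bash
python3 - <<'E'
from h import *
import pickle
s=bot.observe(); print(s['position'],s['tool_rot'],s['qpos'].round(2))
f=cam('wrist');pickle.dump(f,open('w9.pkl','wb'))
c=white(f,(200,70,450,290)); ap=cv2.approxPolyDP(c,3,True)[:,0]; print(cv2.contourArea(c)); print(np.c_[ap,onz(f,ap,.0)[:,:2].round(4),onz(f,ap,.072)[:,:2].round(4)].tolist())
im=f['frame'].astype(int)
for r in range(165,260,15): print(r,[int(x) for x in im[r,250:400:3,1]])
E
```

```text
[ 0.41516332 -0.29019052  0.14686182] [ 3.13865711e+00 -2.22955844e-03 -2.79932039e+00] [ 0.39  0.46  0.14  1.99 -0.1   0.7   2.5 ]
5980.0
[[354.0, 167.0, 0.3824, -0.2636, 0.3724, -0.2765], [271.0, 173.0, 0.4154, -0.3385, 0.3972, -0.3328], [278.0, 232.0, 0.4732, -0.3133, 0.4407, -0.3139], [305.0, 234.0, 0.4659, -0.2859, 0.4352, -0.2933], [303.0, 269.0, 0.506, -0.2746, 0.4654, -0.2847], [330.0, 268.0, 0.495, -0.2472, 0.4571, -0.2641], [328.0, 232.0, 0.4557, -0.2639, 0.4275, -0.2767], [355.0, 229.0, 0.4431, -0.2385, 0.418, -0.2576]]
165 [153, 153, 152, 149, 113, 115, 116, 118, 115, 115, 116, 118, 118, 116, 118, 121, 118, 115, 120, 120, 123, 123, 124, 120, 113, 117, 118, 118, 117, 122, 122, 123, 120, 119, 117, 160, 163, 163, 162, 163, 159, 158, 158, 155, 158, 159, 159, 154, 159, 157]
180 [157, 158, 161, 155, 117, 115, 118, 115, 155, 152, 153, 151, 153, 153, 152, 154, 153, 153, 154, 144, 128, 128, 128, 122, 201, 198, 199, 199, 199, 198, 197, 196, 196, 198, 201, 194, 160, 163, 166, 163, 159, 163, 163, 162, 166, 163, 162, 154, 156, 158]
195 [116, 115, 115, 119, 116, 122, 122, 125, 134, 151
[... 514 characters left out ...]
4, 202, 161, 152, 154, 154, 154, 155, 153, 158, 179, 197, 198, 201, 183, 200, 196, 195, 198, 198, 197, 198, 198, 198, 199, 196, 161, 162, 161, 161, 159, 159, 161, 161, 162, 160, 165, 159, 155, 160]
240 [157, 158, 159, 158, 158, 153, 151, 157, 156, 157, 161, 161, 155, 151, 157, 158, 158, 155, 139, 128, 130, 155, 152, 196, 195, 126, 126, 157, 159, 160, 163, 158, 154, 161, 163, 167, 160, 156, 158, 166, 163, 163, 159, 158, 159, 159, 158, 156, 162, 161]
255 [116, 19, 33, 17, 163, 152, 155, 158, 156, 158, 157, 153, 158, 158, 153, 152, 148, 159, 128, 129, 129, 129, 129, 128, 130, 130, 129, 153, 163, 166, 155, 154, 160, 160, 160, 154, 155, 153, 155, 160, 165, 160, 159, 0, 16, 17, 116, 113, 114, 158]
```

```bash
python3 - <<'E'
from h import *
go([.417,-.2923,.0215],np.radians(197.5),'R grip')
E
```

```text
R grip shift cm [-0.08 -0.37 12.54] rot deg [ 0.2 -0.2  2.1]
```

Emit:
servo_tool --pt "5 -0.1 -0.2 2 0 0 2" --pt "5 -0.1 -0.25 5 0.2 -0.2 2.1" --pt "4 -0.1 -0.25 9 0.2 -0.2 2.1" --pt "4 -0.1 -0.25 12.5 0.2 -0.2 2.1" --pt "4 -0.1 -0.25 12.5 0.2 -0.2 2.1" --pt "4 -0.1 -0.25 12.5 0.2 -0.2 2.1"

```text
clock: 25.95
position: [0.4193, -0.2914, 0.0259]
tool_rot: [-3.138, 0.003, -2.833]
force: [0.7, 0.0, 0.2]
grip_width: 0.0399
finger_force: 0.0
```

Emit:
servo_tool --pt "0 0 0 0 0 0 0" --pt "0 0 0 0 0 0 0" --pt "0 0 0 0 0 0 0" --pt "0 0 0 0 0 0 0" --pt "0 0 0 0 0 0 0" --pt "0 0 0 0 0 0 0" --force 100

```text
clock: 26.55
position: [0.4198, -0.2921, 0.0269]
tool_rot: [-3.136, 0.006, -2.833]
force: [-2.3, 3.0, 22.9]
grip_width: 0.01
finger_force: 97.7
```

Emit:
servo_tool --pt "0 0 0 -1 0 0 0" --pt "0 0 0 -4 0 0 0" --pt "0 0 0 -4 0 0 0"

```text
clock: 26.85
position: [0.4198, -0.2926, 0.0684]
tool_rot: [-3.134, 0.007, -2.834]
force: [1.0, -0.0, -2.0]
grip_width: 0.0097
finger_force: 98.0
```

```bash
python3 - <<'E'
from h import *
import pickle
s=bot.observe();print(s['position'],s['tool_rot'],s['force'],s['qpos'].round(2),s['grip_width'],s['finger_force'])
f=cam('wrist'); pickle.dump(f,open('w10.pkl','wb'))
g=cv2.cvtColor(f['frame'],cv2.COLOR_BGR2GRAY).astype(int)
for c in (255,285,360,385): print(c,'edge rows',[(r,int(g[r+1,c]-g[r-1,c])) for r in range(185,245) if abs(g[r+1,c]-g[r-1,c])>25])
for zb in (.019,.022): held(f,s['position'],[(244,215),(397.5,215)],s['tool_rot'][2]-np.pi,zb)
togo(0,.012,.0145,.06,0,.0215)
E
```

```text
[ 0.41982952 -0.29262731  0.06838683] [-3.13435961  0.00701611 -2.83390414] [ 0.98275091 -0.00766487 -2.02829851] [ 0.42  0.59  0.1   2.03 -0.11  0.51  2.48] 0.009652173035050967 97.9890525341034
255 edge rows []
285 edge rows [(210, 29)]
360 edge rows [(200, -31), (208, 57), (209, 65)]
385 edge rows [(199, -43), (200, -32), (207, 31), (208, 85), (209, 43)]
lip len 0.0799 edge yaw off 0.14 org fwd 0.0108 lat 0.002
lip len 0.0816 edge yaw off 0.14 org fwd 0.0119 lat 0.002
seat0 dz0.0145 back0.06 shift cm [-13.26  11.32  -6.89] rot deg [-0.3  0.4 25.8]
```

```bash
python3 - <<'E'
from h import *
import pickle
f=pickle.load(open('w10.pkl','rb')); s=bot.observe()
g=cv2.cvtColor(f['frame'],cv2.COLOR_BGR2GRAY).astype(int)
E=[]
for c in range(250,395,6):
    col=g[200:218,c]; d=col[2:]-col[:-2]; r=int(np.argmax(d)); 
    if d[r]>22: E.append((c,201+r))
print(E)
for r in (203,206,210,213,216): print(r,[(c,int(g[r,c+1]-g[r,c-1])) for c in range(225,420) if abs(g[r,c+1]-g[r,c-1])>22])
p=np.polyfit(*np.array(E).T,1); e=[(c,np.polyval(p,c)) for c in (243,397)]
for zb in (.022,.026): held(f,s['position'],e,s['tool_rot'][2]-np.pi,zb)
togo(0,.012,.0145,.06,0,.0255)
E
```

```text
[(250, 211), (256, 210), (262, 210), (268, 210), (274, 210), (280, 210), (286, 210), (292, 210), (298, 210), (304, 210), (310, 209), (316, 209), (322, 209), (328, 209), (334, 209), (340, 209), (346, 209), (352, 209), (358, 209), (364, 209), (370, 208), (376, 208), (382, 208), (388, 208)]
203 [(389, 30)]
206 [(391, 36)]
210 [(310, 41), (311, 25), (392, -34), (393, -42)]
213 [(244, 26), (245, 40), (317, 49), (318, 26), (392, -38), (393, -31)]
216 [(245, 51), (246, 33), (319, 27), (320, 48), (387, -24), (388, -50)]
lip len 0.0821 edge yaw off 1.19 org fwd 0.0094 lat 0.001
lip len 0.0843 edge yaw off 1.19 org fwd 0.0108 lat 0.001
seat0 dz0.0145 back0.06 shift cm [-13.26  11.32  -7.29] rot deg [-0.3  0.4 25.8]
```

```bash
python3 - <<'E'
from h import *
for b in (.06,0): togo(0,.011,.0145,b,-.012,.0245)
E
```

```text
seat0 dz0.0145 back0.06 shift cm [-13.35  11.27  -7.19] rot deg [-0.3  0.4 26.5]
seat0 dz0.0145 back0 shift cm [-18.75   8.66  -7.14] rot deg [-0.3  0.4 26.5]
```

Emit:
servo_tool --pt "0 0 0 -4 0 0 1" --pt "0 -1 1 -7 0 0 6" --pt "0 -4 3 -7.2 0 0 12" --pt "0 -7 6 -7.2 0 0 18" --pt "0 -10 9 -7.2 -0.3 0.4 24" --pt "0 -13 11 -7.2 -0.3 0.4 26.5" --pt "0 -13.3 11.3 -7.2 -0.3 0.4 26.5" --pt "0 -13.3 11.3 -7.2 -0.3 0.4 26.5" --pt "0 -13.3 11.3 -7.2 -0.3 0.4 26.5"

```text
clock: 27.8
position: [0.5097, -0.1444, 0.1366]
tool_rot: [3.14, -0.004, 2.987]
force: [-0.6, -0.6, -1.1]
grip_width: 0.0097
finger_force: 97.8
```

```bash
python3 - <<'E'
from h import *
import pickle
s=bot.observe();print(s['position'],s['tool_rot'],s['force'],s['qpos'].round(2),s['grip_width'],s['finger_force'])
f=cam('wrist'); pickle.dump(f,open('w11.pkl','wb'))
g=cv2.cvtColor(f['frame'],cv2.COLOR_BGR2GRAY).astype(int); E=[]
for c in range(250,395,12):
    col=g[200:224,c]; d=col[2:]-col[:-2]; r=int(np.argmax(d)); E.append((c,201+r,int(d[r])))
print(E)
for b in (.02,0): togo(0,.011,.0145,b,-.012,.0245)
E
```

```text
[ 0.50973886 -0.14436541  0.13664102] [ 3.14011926 -0.00366639  2.986669  ] [-0.59585209 -0.61295131 -1.07806658] [-0.02  0.52  0.26  1.94 -0.2   0.71  1.77] 0.009719345303388223 97.76307463645935
[(250, 211, 65), (262, 210, 72), (274, 210, 86), (286, 210, 76), (298, 210, 69), (310, 209, 71), (322, 209, 80), (334, 209, 85), (346, 209, 77), (358, 209, 68), (370, 208, 71), (382, 208, 87), (394, 218, 9)]
seat0 dz0.0145 back0.02 shift cm [-4.21  0.15 -0.24] rot deg [ 0.1 -0.2 -0. ]
seat0 dz0.0145 back0 shift cm [-6.21  0.17 -0.25] rot deg [ 0.1 -0.2 -0. ]
```

Grip unchanged. Going in.

Emit:
servo_tool --pt "0 -1.5 0.1 -0.2 0.1 -0.2 0" --pt "0 -3 0.15 -0.25 0.1 -0.2 0" --pt "0 -4.2 0.15 -0.25 0.1 -0.2 0" --pt "0 -4.7 0.15 -0.25 0.1 -0.2 0" --pt "0 -5.2 0.15 -0.25 0.1 -0.2 0" --pt "0 -5.6 0.15 -0.25 0.1 -0.2 0" --pt "0 -5.6 0.15 -0.25 0.1 -0.2 0"

```text
clock: 28.55
position: [0.5661, -0.1508, 0.139]
tool_rot: [3.141, 0.0, 2.987]
force: [-0.4, -0.3, -0.9]
grip_width: 0.0101
finger_force: 97.8
```

Emit:
servo_tool --pt "0 -0.2 0 0 0 0 0" --pt "0 -0.4 0 0 0 0 0" --pt "0 -0.6 0 0 0 0 0" --pt "0 -0.6 0 0 0 0 0"

```text
clock: 28.95
position: [0.5718, -0.1515, 0.139]
tool_rot: [3.141, -0.0, 2.987]
force: [-3.4, 0.3, 1.9]
grip_width: 0.0097
finger_force: 98.2
```

```bash
python3 - <<'E'
from h import *
s=bot.observe();print(s['position'],s['tool_rot'],s['force'],s['moment'],s['grip_width'],s['finger_force'])
togo(0,.011,.0145,0,-.012,.0245)
E
```

```text
[ 0.5717652  -0.15150842  0.13895684] [ 3.14149688e+00 -4.06249348e-04  2.98713742e+00] [-3.4404052   0.28498058  1.89651457] [0.05676199 0.69417502 0.03621232] 0.009741572758581042 98.17909598350525
seat0 dz0.0145 back0 shift cm [ 0.02 -0.12 -0.  ] rot deg [ 0. -0.  0.]
```

Emit:
servo_tool --pt "0 -0.05 0 0.1 0 0 0" --pt "0 -0.05 0 0.4 0 0 0" --pt "0 -0.05 0 0.7 0 0 0" --pt "0 -0.05 0 1 0 0 0" --pt "0 -0.05 0 1.2 0 0 0" --pt "0 -0.05 0 1.3 0 0 0" --pt "0 -0.05 0 1.3 0 0 0"

```text
clock: 29.65
position: [0.5721, -0.1515, 0.1265]
tool_rot: [3.141, -0.0, 2.987]
force: [-11.2, 1.8, 12.9]
grip_width: 0.0097
finger_force: 100.2
```

Emit:
servo_tool --pt "0 0 0 0.1 0 0 0" --pt "0 0 0 0.2 0 0 0" --pt "0 0 0 0.2 0 0 0"

```text
clock: 29.95
position: [0.5715, -0.1516, 0.1251]
tool_rot: [3.141, -0.001, 2.987]
force: [-18.9, 4.1, 27.2]
grip_width: 0.0098
finger_force: 102.9
```

Emit:
servo_tool --pt "0 0 0 0.1 0 0 0" --pt "0 0 0 0.2 0 0 0" --pt "0 0 0 0.2 0 0 0"

```text
clock: 30.25
position: [0.5713, -0.1517, 0.1242]
tool_rot: [3.141, -0.001, 2.987]
force: [-30.7, 7.2, 51.9]
grip_width: 0.0103
finger_force: 106.3
```

Emit:
servo_tool --pt "0 0.1 0 -0.4 0 0 0" --pt "3 0.1 0 -0.4 0 0 0" --pt "3 0.1 0 -0.4 0 0 0" --pt "3 0.1 0 -3 0 0 0" --pt "3 1 0 -7 0 0 0" --pt "4 4 2 -11 0 0 0" --pt "4 6 5 -15 0 0 0" --pt "4 7 9 -19 0 0 0" --pt "4 7 12 -23 0 0 0" --pt "4 7 12 -25 0 0 0"

```text
clock: 31.25
position: [0.522, -0.0187, 0.3741]
tool_rot: [3.14, 0.002, 2.991]
force: [0.2, -1.4, 0.1]
grip_width: 0.0396
finger_force: 0.0
```

```bash
cat > chk.py <<'E'
from h import *
import pickle
print(bot.observe()['position'])
f=cam('wrist'); pickle.dump(f,open('w12.pkl','wb')); f2=cam('scene'); pickle.dump(f2,open('sc.pkl','wb'))
im=f['frame'].astype(int); g=im[...,1]
# spine top back edge / lip top outer edge heights from known vertical planes
for k in range(3):
    for nm,dx,h in (('lip',.07,.116),('foot',.07,.100)):
        p=SEAT[k]-RX*dx
        for lat in (-.03,.025,.032):
            q=proj(f,[p+RYv*lat+[0,0,h-.1]])[0]; c,r0=int(round(q[0])),int(round(q[1])); 
            if not(2<c<637 and 12<r0<388): print(k,'out',q); continue
            col=g[r0-9:r0+10,c]; d=col[2:]-col[:-2]; j=int(np.argmax(abs(d))); r=r0-8+j
            cc,dd=ray(f,[(c,r)]); t=((p-cc)@RX)/(dd[0]@RX); print(k,nm,lat,(c,r),'exp',q[1].round(1),'step',int(d[j]),'z',(cc+dd[0]*t)[2].round(4))
E
python3 chk.py
```

```text
[ 0.52203233 -0.01872714  0.37414386]
0 lip -0.03 (208, 198) exp 199.1 step 71 z 0.1108
0 lip 0.025 (246, 197) exp 198.7 step 75 z 0.1074
0 lip 0.032 (251, 197) exp 198.7 step 75 z 0.1076
0 foot -0.03 (211, 198) exp 195.8 step 71 z 0.111
0 foot 0.025 (249, 197) exp 195.5 step 75 z 0.1075
0 foot 0.032 (254, 197) exp 195.5 step 79 z 0.1077
1 lip -0.03 (293, 197) exp 198.4 step 93 z 0.1093
1 lip 0.025 (332, 197) exp 198.1 step 82 z 0.1107
1 lip 0.032 (337, 197) exp 198.0 step 70 z 0.1109
1 foot -0.03 (294, 197) exp 195.2 step 96 z 0.1093
1 foot 0.025 (332, 197) exp 194.9 step 82 z 0.1107
1 foot 0.032 (336, 197) exp 194.8 step 75 z 0.1109
2 lip -0.03 (379, 196) exp 197.7 step 83 z 0.1075
2 lip 0.025 (418, 196) exp 197.5 step 94 z 0.1089
2 lip 0.032 (422, 196) exp 197.4 step 95 z 0.1091
2 foot -0.03 (376, 196) exp 194.5 step 83 z 0.1074
2 foot 0.025 (414, 196) exp 194.3 step 95 z 0.1088
2 foot 0.032 (419, 196) exp 194.2 step 94 z 0.1089
```

All three lips show the same level within a pixel (about 3 mm in z). Now back to the knob, still at yaw ≈1.31.

```bash
python3 - <<'E'
from h import *
go([.676,.179,.30],1.315)
E
```

```text
shift cm [-12.03  21.99   7.69] rot deg [ 0.4  0.2 96. ]
```

Emit:
servo_tool --pt "5 -1 2 0 0 0 8" --pt "5 -2.4 4.4 0 0 0 16" --pt "5 -3.6 6.6 0 0 0 24" --pt "5 -4.8 8.8 0 0 0 32" --pt "5 -6 11 0 0 0 40" --pt "5 -7.2 13.2 0 0 0 48" --pt "5 -8.4 15.4 0 0 0 56" --pt "5 -9.6 17.6 0 0 0 64" --pt "5 -10.8 19.8 0 0 0 72" --pt "5 -12 22 0 0 0 80"

```text
clock: 32.35
position: [0.6749, 0.1773, 0.371]
tool_rot: [-3.142, 0.001, 1.585]
force: [0.2, -1.4, -0.4]
grip_width: 0.0498
finger_force: 0.0
```

```bash
python3 - <<'E'
from h import *
print(bot.observe()['qpos'].round(2)); go([.676,.179,.2395],1.315)
f=cam('wrist')
hs=f['frame'].astype(int); c=proj(f,[[.676,.179,.259]])[0]; print('knob px',c)
x,y=int(c[0]),int(c[1]); sub=f['frame'][y-30:y+30,x-30:x+30]; m=(sub.min(2)>150).astype(np.uint8)
cs=cv2.findContours(m,cv2.RETR_EXTERNAL,cv2.CHAIN_APPROX_NONE)[0]
for k in cs:
    if cv2.contourArea(k)>8:
        r=cv2.minAreaRect(k); b=cv2.boxPoints(r)+[x-30,y-30]; b=b[np.argsort(b[:,1])]; a,e=onz(f,[b[:2].mean(0),b[2:].mean(0)],.259); print(r,a.round(4),e.round(4),'ang',np.degrees(np.arctan2(*(e-a)[[1,0]])))
E
```

```text
[-0.62  0.6   0.51  1.2  -0.29  1.41 -0.12]
 shift cm [ 0.17  0.12 13.15] rot deg [-0.   0.  15.5]
knob px [321.14628754 197.50664091]
((25.617650985717773, 44.529415130615234), (2.9104275703430176, 21.585670471191406), 14.03624439239502) [0.6744 0.1757 0.259 ] [0.6699 0.1556 0.259 ] ang -102.57669551885674
((7.0, 46.5), (25.0, 14.0), 90.0) [0.6554 0.1754 0.259 ] [0.6552 0.1514 0.259 ] ang -90.3948368065583
((51.253700256347656, 31.523422241210938), (22.20760154724121, 64.26375579833984), 21.974506378173828) [0.7042 0.2054 0.259 ] [0.6848 0.1496 0.259 ] ang -109.11804976927318
((0.2204371988773346, 12.649741172790527), (6.77597713470459, 27.89264678955078), 14.534454345703125) [0.6528 0.2069 0.259 ] [0.6464 0.1826 0.259 ] ang -104.83934336884316
```

The stripe confirms the wing at 77°, as left.

Emit:
servo_tool --pt "5 0.1 0.1 4 0 0 8" --pt "5 0.15 0.1 8 0 0 14" --pt "5 0.15 0.1 12 0 0 14" --pt "5 0.15 0.1 13.1 0 0 14" --pt "5 0.15 0.1 13.1 0 0 14" --pt "0 0.15 0.1 13.1 0 0 14" --pt "0 0.15 0.1 13.1 0 0 14" --pt "0 0.15 0.1 13.1 0 0 14" --pt "0 0.15 0.1 13.1 0 0 14" --pt "0 0.15 0.1 13.1 0 0 14" --force 50

```text
clock: 33.4
position: [0.6759, 0.1782, 0.2431]
tool_rot: [3.139, -0.002, 1.347]
force: [-0.6, -0.4, 7.1]
grip_width: 0.0128
finger_force: 51.1
```

Emit:
servo_tool --pt "0 0 0 0 0 0 -8" --pt "0 0 0 0 0 0 -16" --pt "0 0 0 0 0 0 -24" --pt "0 0 0 0 0 0 -32" --pt "0 0 0 0 0 0 -40" --pt "0 0 0 0 0 0 -48" --pt "0 0 0 0 0 0 -56" --pt "0 0 0 0 0 0 -64" --pt "0 0 0 0 0 0 -72" --pt "0 0 0 0 0 0 -80"

```text
clock: 34.4
position: [0.6771, 0.1789, 0.2432]
tool_rot: [3.137, 0.005, 2.749]
force: [11.1, 4.2, -0.6]
grip_width: 0.0128
finger_force: 50.0
```

Emit:
servo_tool --pt "0 0 0 0 0 0 -8" --pt "0 0 0 0 0 0 -16" --pt "0 0 0 0 0 0 -24" --pt "0 0 0 0 0 0 -32" --pt "0 0 0 0 0 0 -40" --pt "0 0 0 0 0 0 -48" --pt "0 0 0 0 0 0 -56" --pt "0 0 0 0 0 0 -60" --pt "0 0 0 0 0 0 -60"

```text
clock: 35.3
position: [0.677, 0.1801, 0.2432]
tool_rot: [-3.141, 0.007, -2.489]
force: [10.7, 9.9, -1.1]
grip_width: 0.0126
finger_force: 50.0
```

```bash
python3 - <<'E'
from h import *
s=bot.observe();print(s['position'],s['tool_rot'],s['qpos'].round(2),s['force'],s['moment'],s['grip_width'],s['finger_force'])
E
```

```text
[0.67698688 0.18013539 0.24319746] [-3.14099026  0.00713686 -2.48944034] [-0.3   0.63 -0.08  1.37  0.05  1.14  1.84] [10.72586512  9.89210975 -1.08530014] [ 2.22102388 -2.22215289  0.05354725] 0.012633167356972537 50.04768490791321
```

Emit:
servo_tool --pt "5 0 0 0 0 0 0" --pt "5 0 0 0 0 0 0" --pt "5 0 0 -3.5 0 0 0" --pt "5 0 0 -4 0 0 8" --pt "5 0 0 -4 0 0 16" --pt "5 0 0 -4 0 0 24" --pt "5 0 0 -4 0 0 32" --pt "5 0 0 -4 0 0 40" --pt "5 0 0 -4 0 0 48" --pt "5 0 0 -4 0 0 56"

```text
clock: 36.3
position: [0.6751, 0.1779, 0.2816]
tool_rot: [3.141, 0.001, 2.807]
force: [0.2, -0.6, 0.1]
grip_width: 0.0501
finger_force: 0.0
```

Emit:
servo_tool --pt "5 0 0 0 0 0 8.5" --pt "5 0 0 0 0 0 17" --pt "5 0 0 0 0 0 25.5" --pt "5 0 0 0 0 0 34" --pt "5 0 0 0 0 0 42.5" --pt "5 0 0 0 0 0 51" --pt "5 0 0 0 0 0 59.5" --pt "5 0 0 0 0 0 68" --pt "5 0 0 0 0 0 76.5" --pt "5 0 0 0 0 0 85"

```text
clock: 37.3
position: [0.6751, 0.178, 0.2816]
tool_rot: [3.141, -0.0, 1.323]
force: [0.6, -0.1, -0.1]
grip_width: 0.05
finger_force: 0.0
```

```bash
python3 - <<'E'
from h import *
s=bot.observe();print(s['position'],s['tool_rot'],s['qpos'].round(2))
go([.676,.179,.240],3.794-np.pi)
E
```

```text
[0.67510456 0.17800429 0.2816443 ] [ 3.14092744e+00 -3.52557908e-04  1.32276059e+00] [-0.63  0.66  0.52  1.34 -0.33  1.23 -0.35]
 shift cm [0.12 0.06 4.16] rot deg [ 0.  -0.  38.4]
```

Emit:
servo_tool --pt "5 0.1 0 0 0 0 8" --pt "5 0.1 0 0 0 0 16" --pt "5 0.1 0 0 0 0 24" --pt "5 0.1 0 0 0 0 32" --pt "5 0.1 0 0.5 0 0 38.4" --pt "5 0.1 0 4.1 0 0 38.4" --pt "5 0.1 0 4.1 0 0 38.4" --pt "0 0.1 0 4.1 0 0 38.4" --pt "0 0.1 0 4.1 0 0 38.4" --pt "0 0.1 0 4.1 0 0 38.4"

```text
clock: 38.3
position: [0.6759, 0.1793, 0.242]
tool_rot: [3.141, -0.002, 0.659]
force: [-2.8, -0.7, 4.7]
grip_width: 0.0129
finger_force: 50.8
```

Emit:
servo_tool --pt "0 0 0 0 0 0 0" --pt "0 0 0 0 0 0 -8" --pt "0 0 0 0 0 0 -16" --pt "0 0 0 0 0 0 -24" --pt "0 0 0 0 0 0 -32" --pt "0 0 0 0 0 0 -40" --pt "0 0 0 0 0 0 -48" --pt "0 0 0 0 0 0 -56" --pt "0 0 0 0 0 0 -64" --pt "0 0 0 0 0 0 -72"

```text
clock: 39.3
position: [0.6762, 0.1791, 0.242]
tool_rot: [3.138, 0.0, 1.921]
force: [1.4, 0.1, 3.2]
grip_width: 0.0131
finger_force: 50.7
```

Emit:
servo_tool --pt "0 0 0 0 0 0 -8" --pt "0 0 0 0 0 0 -16" --pt "0 0 0 0 0 0 -24" --pt "0 0 0 0 0 0 -32" --pt "0 0 0 0 0 0 -40" --pt "0 0 0 0 0 0 -48" --pt "0 0 0 0 0 0 -53" --pt "0 0 0 0 0 0 -53"

```text
clock: 40.1
position: [0.6765, 0.1794, 0.242]
tool_rot: [3.139, 0.003, 2.842]
force: [3.1, 3.3, 7.1]
grip_width: 0.0126
finger_force: 51.2
```

```bash
python3 - <<'E'
from h import *
s=bot.observe();print(s['position'],s['tool_rot'],s['qpos'].round(2),s['force'],s['moment'],s['grip_width'],s['finger_force'])
E
```

```text
[0.67645331 0.17935228 0.24199317] [3.13906996e+00 3.03512126e-03 2.84195044e+00] [-0.41  0.64  0.11  1.37 -0.08  1.13  0.98] [3.08078847 3.33282384 7.08563007] [ 0.66112262 -0.65418414  0.07580984] 0.012626678024978674 51.17834687232971
```

Emit:
servo_tool --pt "0 0 0 0 0 0 -4" --pt "0 0 0 0 0 0 -8" --pt "0 0 0 0 0 0 -10" --pt "0 0 0 0 0 0 -10"

```text
clock: 40.5
position: [0.6765, 0.1794, 0.242]
tool_rot: [3.14, 0.003, 3.013]
force: [3.3, 2.7, 7.9]
grip_width: 0.0124
finger_force: 51.5
```

```bash
python3 - <<'E'
from h import *
s=bot.observe();print(s['position'],s['tool_rot'],s['qpos'].round(2),s['force'],s['moment'],s['grip_width'],s['finger_force'])
E
```

```text
[0.67646342 0.17940306 0.24197109] [3.13974014 0.00349428 3.01273064] [-0.39  0.64  0.07  1.37 -0.05  1.13  1.13] [3.28542442 2.65872365 7.93353966] [ 0.70091007 -0.65195565 -0.44843988] 0.012387821611702956 51.52376174926758
```

Moment jumped at a total of 4.81 rad, so it is at the stop. Release and check.

Emit:
servo_tool --pt "0 0 0 0 0 0 2" --pt "4 0 0 0 0 0 2" --pt "4 0 0 0 0 0 2" --pt "4 0 0 -4 0 0 2" --pt "4 0 0 -8 0 0 2" --pt "4 4 0 -12 0 0 2" --pt "4 8 0 -13 0 0 2" --pt "4 12 -4 -13 0 0 2" --pt "4 15 -8 -13 0 0 2" --pt "4 15 -12 -13 0 0 2"

```text
clock: 41.5
position: [0.5083, 0.079, 0.3706]
tool_rot: [3.141, 0.0, 2.983]
force: [2.4, -1.5, 1.7]
grip_width: 0.0399
finger_force: 0.0
```

```bash
python3 chk.py | grep -v foot; python3 - <<'E'
from h import *
import pickle
f=pickle.load(open('w12.pkl','rb')); s=bot.observe(); print(s['position'],s['force'],s['qd'].round(3))
c=proj(f,[[.676,.1793,.259]])[0]; print('knob px',c)
x,y=int(c[0]),int(c[1]); sub=f['frame'][max(y-25,0):y+25,x-25:x+25]; m=(sub.min(2)>150).astype(np.uint8)
for k in cv2.findContours(m,cv2.RETR_EXTERNAL,cv2.CHAIN_APPROX_NONE)[0]:
    r=cv2.minAreaRect(k)
    if 8<cv2.contourArea(k)<100:
        b=cv2.boxPoints(r)+[x-25,max(y-25,0)]; b=b[np.argsort(b[:,1])]; a,e=onz(f,[b[:2].mean(0),b[2:].mean(0)],.259); print(r,'ang',np.degrees(np.arctan2(*(e-a)[[1,0]])))
t0=pickle.load(open('top0.pkl','rb')); t=cam('top'); d=cv2.absdiff(t0['frame'],t['frame']).max(2)
for n,p in (('mug',(.411,.082,.08)),('saucer',(.402,.462,.02)),('pep',(.377,-.419,.1)),('salt',(.607,-.42,.1))):
    u,v=proj(t,[p])[0].astype(int); print(n,(u,v),'mean diff',d[v-15:v+15,u-15:u+15].mean().round(1))
E
```

```text
[0.50830947 0.07898909 0.37062213]
0 lip -0.03 (145, 219) exp 220.3 step 95 z 0.1108
0 lip 0.025 (182, 218) exp 219.8 step 68 z 0.1086
0 lip 0.032 (187, 218) exp 219.7 step 78 z 0.1089
1 lip -0.03 (227, 218) exp 219.2 step 83 z 0.1111
1 lip 0.025 (266, 217) exp 218.6 step 78 z 0.1093
1 lip 0.032 (271, 217) exp 218.6 step 74 z 0.1096
2 lip -0.03 (312, 217) exp 218.0 step 75 z 0.1121
2 lip 0.025 (351, 216) exp 217.4 step 92 z 0.1105
2 lip 0.032 (355, 216) exp 217.3 step 92 z 0.1107
[0.51003361 0.07340577 0.37120362] [0.82961177 0.11624192 0.17818722] [-0.045  0.055 -0.065 -0.063 -0.017  0.002 -0.07 ]
knob px [436.79831134 334.63816345]
((9.0, 45.0), (8.0, 10.0), 90.0) ang -2.4709341110671916
mug (np.int64(307), np.int64(227)) mean diff 33.5
saucer (np.int64(203), np.int64(230)) mean diff 3.6
pep (np.int64(452), np.int64(240)) mean diff 11.7
salt (np.int64(450), np.int64(175)) mean diff 3.4
```

Emit:
servo_tool --pt "4 0 0 0 0 0 0" --pt "4 0 0 0 0 0 0" --pt "4 0 0 0 0 0 0"

```text
clock: 41.95
position: [0.5115, 0.0798, 0.3697]
tool_rot: [-3.141, -0.0, 2.981]
force: [-0.6, 1.2, 0.5]
grip_width: 0.0403
finger_force: 0.0
```

```bash
python3 -c "
from workcell import bot
print(bot.job_done())"
```

```text
the job is handed in; nothing more can be done
None
```

I handed the job in at about 42 s: all three ledges were pressed to a hard stop on their own uprights and sit level to about 3 mm, and the knob is back at its tight stop (4.81 rad turned). No verdict came back, and I did not re-check the mug and jar positions conclusively at the end.

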